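Settle a rocking dental cast on its base and lay a straightedge to its heel

TASK

The freshly trimmed lower cast has been left on the bench on its rounded front, where it rocks. Steady it and set it down gently on its flat base, teeth up, wholly on the white glass slab and let go; then lay the aluminium straightedge flat on the slab with its thin edge flush along the cast's flat heel, covering the whole heel, so that the trim can be checked. Leave the other cast, the wax knife, the pliers, the bottle and the plastic case where they are.

Things in the scene. Friction and masses are not known exactly. Their poses are not given: they have to be found in the camera images.
- cast: Lower dental cast, yellow stone, 230 g +-15 %: a block 54 long (x), 60 wide (y), 30 mm high (z) with flat base, flat parallel sides, flat heel (-x end) and rounded front (+x end), and a horseshoe of teeth on top, 11 mm high, set in from the walls. Origin: on the base plane on the axis of the front's arc (radius 40 mm), 14 mm from the heel; z points from base to teeth.
- cast_heel (a point): Middle of the edge where heel and base meet. The heel is a flat face 60 x 30 mm, square to the cast's x axis. At the start the cast stands on its rounded front: heel up, base towards the robot, teeth away from it (within 35 degrees), origin 40 mm above the bench.
- cast_base (a point): Middle of the cast's flat base, 13 mm ahead of its origin. The flat sides, 60 mm apart, run from the heel 40 mm forward. At the start the cast rocks sideways on its front, rolling about its z axis by 2 to 3 degrees (2 mm) each way, period 0.7 s, dying down over many seconds; a touch sets it rocking more.
- straightedge: Aluminium straightedge, 160 g, 160 mm long (y), 44 mm wide (x), plate 5 mm thick, with a raised grip rib along its whole length: 12 mm wide, top 20 mm above the underside, its middle at x = -12 mm. The thin edge is the long edge at x = +22 mm, 28 mm from the rib's face. Origin: centre of the underside; z up. Starts flat on the bench, length roughly along the robot's forward direction.
- thin_edge (a point): Middle of the straightedge's thin edge, at the underside.
- rib_top (a point): Middle of the top of the straightedge's grip rib, 20 mm above the underside.
- slab: White opal glass slab fixed to the bench, 190 mm (x) by 220 mm (y), 12 mm thick. Origin: centre of its underside; z up; its top is at z = 12 mm. The cast and the straightedge both fit on it.
- upper_cast: Another yellow stone cast (upper jaw, pointed front), 63 mm long, standing on its base beyond the slab: not to be moved. Origin: under its middle.
- wax_knife: Thin wax knife, 200 mm long, lying between the robot and the slab: not to be moved. Origin: underside at the end of its handle nearest the blade.
- pliers: Pliers with blue handles, 140 mm long, lying beyond the left work area: not to be moved. Origin: underside, 14 mm from the pivot.
- bottle: White bottle, 48 mm across, 115 mm tall, standing between the robot and the slab, to the right of the wax knife: not to be moved. Origin: underside centre.
- retainer_case: Pale plastic case, 60 x 80 x 28 mm, lying at the right beyond the work area: not to be moved. Origin: underside centre.
Mind the look-alikes: they are no part of the job. Of the things shaped like the straightedge, the aluminium one is meant.

How it is judged (in metres and radians):
On the way:
1. the cast rests flat on its base on the slab, let go (angle between cast's own z axis and vertical below 0.04 rad and z of cast in the frame of slab between 0.009 and 0.015 m and x of cast_base in the frame of slab between -0.068 and 0.068 m and y of cast_base in the frame of slab between -0.08 and 0.08 m and linear speed of cast below 0.02 m/s and angular speed of cast below 0.2 rad/s and contact force between the fingers and cast below 0.1 N), for 0.3 s.
At the end, for the whole second after the job is handed in: The cast rests on its base, wholly on the slab (base middle within 68 x 80 mm of its middle), tilt under 2 degrees; the straightedge lies flat on the slab, its thin edge within 2.5 mm of the heel, parallel within 2 degrees, middles within 50 mm; both at rest, let go (all of step 1 and angle between straightedge's own z axis and vertical below 0.04 rad and z of straightedge in the frame of slab between 0.009 and 0.015 m and x of thin_edge in the frame of cast between -0.0165 and -0.012 m and y of thin_edge in the frame of cast between -0.05 and 0.05 m and angle between the y axis of straightedge and the y axis of cast, either way round below 0.035 rad and linear speed of straightedge below 0.02 m/s and angular speed of straightedge below 0.2 rad/s); the robot touches nothing.
It fails at once if the cast is dropped or toppled: moves free of the fingers faster than 0.4 m/s (a fall of 8 mm) (contact force between the fingers and cast below 0.1 N and linear speed of cast above 0.4 m/s).
It fails at once if the cast is knocked or pressed hard on the slab (over 40 N) (contact force between cast and slab above 40 N).
It fails at once if the other cast, wax knife, pliers, bottle or plastic case is moved more than 30 mm (distance of any of upper_cast, wax_knife, pliers, bottle, retainer_case from where it was at the start of the episode above 0.03 m).
It also fails if it takes over 66 s, if anything falls off the work surface, if the arm or the gripper's body presses on something with over 40 N, if the wrist force passes 120 N, or if a joint passes its speed limit or range.

ROBOT

A 6-joint arm with a two-finger parallel gripper is mounted at the origin on the work surface. World frame = base frame: x ahead of the robot, y to its left, z up, the work surface at z = 0. Lengths are in mm, angles in rad, forces in N, time in s.
With the tool pointing down it reaches from about 400 to 925 mm from the base axis. Payload 3.4 kg.
Tool frame: the origin (TCP) lies where the fingers leave the gripper's body, on its centre line; the fingertips stand 73 mm ahead of it and the grasp point (between the pads) lies 54 mm ahead of it; z points along the fingers, y is the direction in which the jaws open and shut (so a half turn about z gives the same grasp; the last joint's range is limited). The gripper opens to 85 mm and grips with 20 to 120 N. Pads are 22 mm wide; open, the fingers measure 114 mm over their backs; the gripper's body (76 mm by 85 mm) begins 54 mm behind the grasp point. The pads swing forward as they close: fully open they stand 13 mm farther back than shut.
Start: joints at [1.121, 0.307, 1.506, -0, 1.328, -0.073], TCP at [211.593, 534.659, 303.905] pointing down, gripper open.
Joint ranges: [-3.12, 3.12], [-1.05, 2.28], [0.14, 2.33], [-1.42, 4.57], [0.1, 2.73], [-2.68, 2.68]. Speed limits (rad/s): [2.57, 2.57, 3.14, 3.14, 3.14, 3.14].

INTERFACE

Orientations are given as a unit quaternion [x, y, z, w].
In Python, from bench import arm gives the robot as it stands.
- The arm moves only by the tool send_rows, never from a script. Its arguments are lists of equal length, an entry for each row: "delta_pos": the shift along the tool's x, y, z in mm, a list of three; "turn": the turn, a rotation vector about the tool's x, y, z in degrees, a list of three. A call has exactly 5 rows; each row is the pose to reach, as a shift and turn from the pose measured when the call began, along the tool's axes at that moment; what a row does not reach only later rows make up. A row lasts 1/8 s, in which the tool goes at most 62.5 mm and 10.7 degrees, less where a joint would pass 70% of its speed; a pose out of reach is approached as far as the arm can. A call with a gripper value outside its range is refused whole. "grip" is the opening, from 0 (shut) to 1 (fully open), set as the call begins (left out, the last holds). The fingers move at their own pace and stop on an object; "force" is the grip in N (left out, the last holds). Time passes only in rows, so rows that repeat a pose let the fingers close, or fill a call up. It gives the time, the measured TCP pose, the force and the opening at its end, in the units of the state.
- arm.get_obs(): the state, without advancing time (a new reading comes with each control period).
- arm.grab_frame(name): name is "side" or "top" or "wrist"; returns a dict with "image" (420x560x3 uint8, blue, green, red), "mtx" (3x3 intrinsics, pixels), "xyz" and "attitude" of the camera in the world. Camera axes: x right, y down, z forward; pixel columns grow to the right and rows downward; lengths in mm; the calibration is good to about 2 mm. A picture is of the moment at which its call begins. There is no depth.
- arm.job_done(): hands the job in, once; it reports no verdict.
Trained networks look in a picture, given as the dict that the camera call returned (one of the last four; its "shot" number tells which), for a name from the list of things; names that differ only in an ending like _2 or _b are one class to them, and where a whole thing is asked for, a point or a joint stands for the part that bears it (a point fixed in the world has none). Each returns a list of dicts, best first, with "conf" (0 to 1); they miss things now and then, are a little off and sometimes report something else, mostly with a low value. They report only what shows in the picture. A call takes as long as a camera call. They do not tell look-alikes from the thing itself.
- arm.silhouettes(query, picture): "region" (420x560 bool, what is visible of it) and "xy" ([column, row] in pixels, amid what is visible of it).
The state is a dict: "t": time; "q": joint angles; "joint_vel": joint speeds; "joint_efforts": joint torques, N m; "position": TCP position; "ee_rot": TCP orientation; "ft_force": force on the tool from outside, world axes, zero at the start; "wrist_torque": the same for the moment, N m; "width": opening from 0.0 (shut) to 1.0 (fully open).
Only numpy, scipy, OpenCV 4.12 (cv2) and the standard library are available. Lean on these libraries where they do the work, as an engineer would, in place of code of your own. Each camera call takes 0.05 s, during which the arm holds its last target. There are 200 camera calls.

## Working session

There is one attempt and no reset: what is moved stays moved. The work goes in short steps, Python scripts to look and compute and a tool call to move; the robot and the scene stay as the last step left them, time stands still between calls to the robot, and variables do not carry over. Pictures are saved under pics/ and viewed, about 8 in all and at most 12, crops included, and the job is handed in when it is done.

Besides the shell and the picture viewer there is one more tool, called after "Request:" as a command line: name --argument value ..., lists and objects as JSON in quotes. send_rows: Moves the arm, as the interface text tells. Its arguments: {"type":"object","properties":{"delta_pos":{"type":"array","items":{"type":"array","items":{"type":"number"}}},"turn":{"type":"array","items":{"type":"array","items":{"type":"number"}}},"grip":{"type":"number"},"force":{"type":"number"}},"required":["delta_pos","turn"]}

```bash
mkdir -p pics; ls; cat > h.py <<'E'
import numpy as np, cv2
from scipy.spatial.transform import Rotation as R
from bench import arm
def grab(n): return arm.grab_frame(n)
def rot(a):
    a=np.array(a,float); return a if a.shape==(3,3) else R.from_quat(a).as_matrix()
def proj(f,P):
    P=np.atleast_2d(np.array(P,float)); c=(P-np.array(f['xyz']))@rot(f['attitude'])
    u=c@np.array(f['mtx']).T; return u[:,:2]/u[:,2:]
def onplane(f,px,z):
    px=np.atleast_2d(np.array(px,float)); d=np.c_[px,np.ones(len(px))]@np.linalg.inv(f['mtx']).T@rot(f['attitude']).T
    o=np.array(f['xyz']); return o+d*((z-o[2])/d[:,2:])
def rect(m):
    c,_=cv2.findContours(m.astype(np.uint8),0,1); c=max(c,key=cv2.contourArea); return cv2.boxPoints(cv2.minAreaRect(c)),c
E
python3 - <<'E'
from h import *
s=arm.get_obs(); print({k:np.round(v,3) for k,v in s.items()})
for n in ['side','top']:
    f=grab(n); print(n,np.round(f['xyz']),np.round(rot(f['attitude']),2).tolist(),np.round(f['mtx'],1).tolist())
    cv2.imwrite(f'pics/{n}0.png',f['image'])
    if n=='top': 
      for q in ['cast','straightedge','slab','upper_cast','bottle','wax_knife','pliers','retainer_case']:
        for d in arm.silhouettes(q,f): 
            if d['conf']>.2: print(q,round(d['conf'],2),np.round(d['xy']),np.round(onplane(f,d['xy'],12)[0]),np.round(onplane(f,rect(d['region'])[0],{'cast':50,'slab':12}.get(q,5))[:,:2]).tolist())
E
```

```text
pics
{'t': np.float64(0.0), 'q': array([ 1.12 ,  0.308,  1.508, -0.   ,  1.328, -0.073]), 'joint_vel': array([-0.001, -0.   , -0.   , -0.002, -0.   , -0.001]), 'joint_efforts': array([ 2.0000e-03, -4.5756e+01, -2.5192e+01, -0.0000e+00,  1.3000e-02,
       -0.0000e+00]), 'position': array([211.361, 534.138, 302.981]), 'ee_rot': array([ 0.187,  0.982, -0.001, -0.   ]), 'ft_force': array([-0.109,  0.068, -0.207]), 'wrist_torque': array([-0.022,  0.029,  0.009]), 'width': np.float64(0.999)}
side [ 174. 1231. 1018.] [[-0.97, -0.13, 0.19], [-0.23, 0.54, -0.81], [0.0, -0.83, -0.56]] [[501.6, 0.0, 272.6], [0.0, 501.6, 205.0], [0.0, 0.0, 1.0]]
top [ 376. -152. 1594.] [[-0.01, -0.99, 0.11], [-1.0, 0.01, -0.02], [0.02, -0.11, -0.99]] [[522.6, 0.0, 285.2], [0.0, 522.6, 208.6], [0.0, 0.0, 1.0]]
cast 0.87 [131. 219.] [517. 278.  12.] [[507.0, 297.0], [548.0, 288.0], [530.0, 221.0], [489.0, 230.0]]
straightedge 0.97 [444. 233.] [ 464. -672.   12.] [[500.0, -596.0], [537.0, -626.0], [433.0, -755.0], [397.0, -724.0]]
straightedge 0.81 [299. 304.] [ 258. -227.   12.] [[249.0, -149.0], [296.0, -158.0],
[... 440 characters left out ...]
8.0], [356.0, -70.0], [344.0, -68.0]]
wax_knife 0.44 [208. 130.] [791.  47.  12.] [[821.0, 81.0], [821.0, 13.0], [754.0, 13.0], [755.0, 80.0]]
pliers 0.63 [141. 149.] [733. 250.  12.] [[785.0, 323.0], [784.0, 185.0], [724.0, 185.0], [725.0, 322.0]]
pliers 0.62 [211. 268.] [366.  34.  12.] [[374.0, 133.0], [389.0, 131.0], [358.0, -43.0], [343.0, -40.0]]
pliers 0.54 [311. 157.] [ 704. -271.   12.] [[699.0, -229.0], [744.0, -296.0], [692.0, -329.0], [648.0, -261.0]]
retainer_case 0.77 [310. 157.] [ 704. -268.   12.] [[700.0, -224.0], [749.0, -293.0], [694.0, -331.0], [646.0, -262.0]]
retainer_case 0.37 [225. 190.] [604.  -6.  12.] [[685.0, 128.0], [723.0, -91.0], [535.0, -123.0], [498.0, 93.0]]
```

```bash
python3 - <<'E'
import cv2,numpy as np
a=cv2.imread('pics/top0.png')[90:340,80:500]; b=cv2.imread('pics/side0.png')
cv2.imwrite('pics/c0.png',cv2.resize(a,(798,475),interpolation=cv2.INTER_CUBIC))
E
```

```text
(no output)
```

View pics/c0.png

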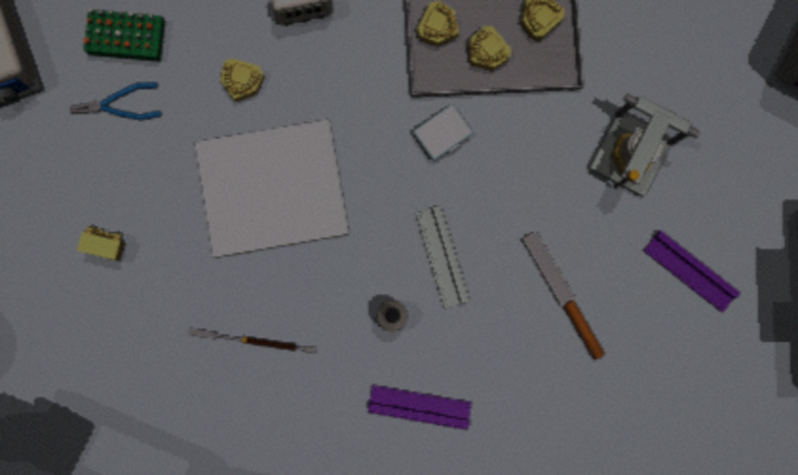

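View pics/side0.png

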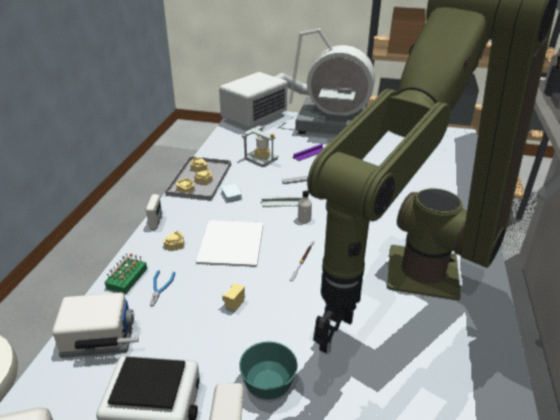

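The pictures show the cast at about (133,218) in the full top image, left of the slab. The aluminium straightedge is at about (313,225), and the purple ones are look-alikes. I'll fit the cast pose with a hull model, then move close.

```bash
cat >> h.py <<'E'
from scipy.optimize import minimize
def castpts():
    t=np.linspace(-np.arcsin(30/40),np.arcsin(30/40),15)
    fr=[(40*np.cos(a),40*np.sin(a)) for a in t]
    base=[(-14,-30),(-14,30)]+fr
    p=[(x,y,z) for x,y in base for z in (0,30)]
    c=np.array([13,0]); p+=[tuple(c+(np.array(q)-c)*.82)+(41,) for q in base]
    return np.array(p,float)
CP=castpts()
# cast standing on front: heel up. yaw th = direction of cast z
def Rstand(th,roll=0):
    z=np.array([np.cos(th),np.sin(th),0]); x=np.array([0,0,-1.]); return R.from_rotvec(roll*z).as_matrix()@np.c_[x,np.cross(z,x),z]
def Rflat(yaw): return R.from_euler('z',yaw).as_matrix()
def hull(f,P):
    u=proj(f,P); m=np.zeros((840,1120),np.uint8)
    cv2.fillConvexPoly(m,cv2.convexHull(np.round(u*2).astype(np.int32)),1); return m
def fitcast(obs,x0,model,step):
    ms=[(f,cv2.resize(m.astype(np.uint8),(1120,840),interpolation=0)) for f,m in obs]
    def c(v):
        Rm,t=model(v); s=0
        for f,m in ms:
            h=hull(f,CP@Rm.T+t); s+=1-(h&m).sum()/max(1,(h|m).sum())
        return s
    x0=np.array(x0,float); sim=np.vstack([x0]+[x0+np.eye(len(x0))[i]*step[i] for i in range(len(x0))])
    r=minimize(c,x0,method='Nelder-Mead',options=dict(initial_simplex=sim,maxiter=250,xatol=.05,fatol=1e-4)); return r.x,r.fun
stand=lambda v:(Rstand(v[2]),np.array([v[0],v[1],40.]))
def best(q,f,near=None):
    L=arm.silhouettes(q,f)
    if near is not None: L=[d for d in L if np.linalg.norm(np.array(d['xy'])-near)<60]
    return L[0] if L else None
def rel(P,Rm):
    s=arm.get_obs(); R0=rot(s['ee_rot']); p=R0.T@(np.array(P)-s['position']); w=R.from_matrix(R0.T@Rm).as_rotvec(degrees=True)
    print('t',round(float(s['t']),2),'delta',np.round(p,1).tolist(),'turn',np.round(w,1).tolist(),'grip',round(float(s['width']),3),'F',np.round(s['ft_force'],1))
def tool(d,y):
    d=np.array(d,float);d/=np.linalg.norm(d);return np.c_[np.cross(y,d),y,d]
E
cat > s1.py <<'E'
from h import *
obs=[]
for n in ['side','top']:
    f=grab(n); k=proj(f,[517,262,30])[0]; d=best('cast',f,k); 
    if d: obs.append((f,d['region'])); print(n,d['conf'],k,d['xy'])
v,e=fitcast(obs,[517,262,-.26],stand,[8,8,.2]); print(v,e)
for o in obs: print(fitcast([o],v,stand,[8,8,.2]))
Rc,t=stand(v); a=np.pi/4
T=tool(Rc@[np.cos(a),0,-np.sin(a)],Rc[:,1])
g=t+Rc@[6,0,25]
rel(g-T[:,2]*(48+90),T)
E
python3 s1.py
```

```text
side 0.67 [234.05087873 295.12510803] [233.9, 295.8]
top 0.75 [134.30451025 218.65028989] [132.1, 217.3]
[ 4.98121861e+02  2.71960776e+02 -2.93968658e-01] 0.27263744222942676
(array([ 4.97335689e+02,  2.74267769e+02, -2.59450474e-01]), np.float64(0.07033184744923227))
(array([ 4.99268038e+02,  2.67174511e+02, -2.34235719e-01]), np.float64(0.1439942112879884))
t 0.7 delta [-485.2, -128.7, 172.4] turn [1.9, 45.0, -4.5] grip 1.0 F [-0.7  0.5  0.3]
```

Request:
send_rows --delta_pos '[[-60,-16,0],[-120,-32,0],[-180,-48,10],[-240,-64,20],[-300,-80,30]]' --turn '[[0,5,0],[0,14,-1],[1,23,-2],[1,32,-3],[2,40,-4]]' --grip 1 --force 40

```text
t: 1.32
position: [462.3, 349.0, 274.5]
ee_rot: [0.142, 0.928, 0.049, -0.34]
ft_force: [0.5, -0.7, 0.1]
width: 0.997
```

```bash
cat > s2.py <<'E'
from h import *
v=[498.1,270.,-.26]
Rc,t=stand(v); a=np.pi/4
T=tool(Rc@[np.cos(a),0,-np.sin(a)],Rc[:,1])
g=t+Rc@[6,0,25]
rel(g-T[:,2]*(48+110),T)
print(arm.get_obs()['q'].round(2))
E
python3 s2.py
```

```text
t 1.32 delta [-231.7, -58.3, -26.8] turn [1.4, 4.8, -2.0] grip 0.997 F [ 0.5 -0.7  0.1]
[ 0.37  0.57  1.32  0.42  1.82 -0.92]
```

Request:
send_rows --delta_pos '[[-60,-15,-20],[-120,-30,-40],[-180,-45,-40],[-232,-58,-27],[-232,-58,-27]]' --turn '[[0,2,0],[1,4,-1],[1,5,-2],[1,5,-2],[1,5,-2]]'

```text
t: 1.95
position: [631.3, 231.9, 139.0]
ee_rot: [0.123, 0.914, 0.052, -0.384]
ft_force: [-0.3, 0.3, 0.2]
width: 0.999
```

```bash
python3 s2.py; python3 - <<'E'
from h import *
f=grab('wrist'); cv2.imwrite('pics/w1.png',f['image'])
k=proj(f,[505,270,30])[0];print(k, np.round(f['xyz']),np.round(rot(f['attitude']),2).tolist())
for d in arm.silhouettes('cast',f): print(d['conf'],d['xy'],d['region'].sum())
d=best('cast',f)
if d:
  v,e=fitcast([(f,d['region'])],[498,270,-.26],stand,[8,8,.2]); print(v,e)
E
```

```text
t 1.95 delta [6.0, 2.5, -3.4] turn [0.3, -0.6, -0.3] grip 0.999 F [-0.3  0.3  0.2]
[ 0.16  0.89  1.04  0.32  1.94 -1.14]
[282.27156133 187.73445206] [626. 234. 247.] [[0.27, 0.86, -0.44], [0.96, -0.24, 0.12], [-0.0, -0.45, -0.89]]
0.62 [287.0, 200.7] 5452
[ 5.02381004e+02  2.73968224e+02 -2.60843889e-01] 0.051054190625544504
```

View pics/w1.png

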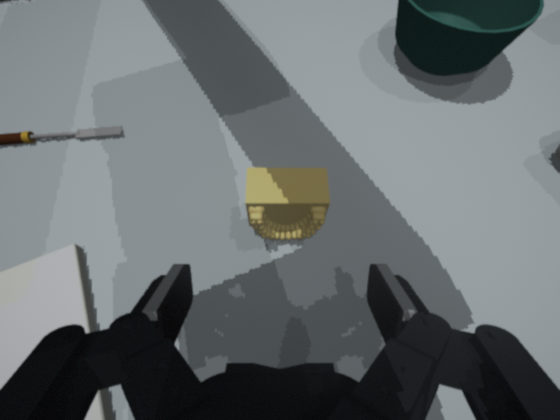

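```bash
cat > s3.py <<'E'
from h import *
import sys
v=[float(a) for a in sys.argv[1:4]]; back=float(sys.argv[4])
Rc,t=stand(v); a=np.pi/4
T=tool(Rc@[np.cos(a),0,-np.sin(a)],Rc[:,1])
g=t+Rc@[6,0,25]
rel(g-T[:,2]*(48+back),T)
E
python3 - <<'E'
from h import *
f=grab('wrist')
P=onplane(f,[[247,168],[328,169],[247,205],[328,205]],54); print(P.round(1))
s=[502.4,274,-.26];Rc,t=stand(s); print((P-t)@Rc)
E
python3 s3.py 502.4 274 -.26 40;python3 s3.py 502.4 274 -.26 0
```

```text
[[490.4 249.   54. ]
 [507.5 309.3  54. ]
 [521.7 242.1  54. ]
 [537.  299.1  54. ]]
[[-14.         -27.28294866  -5.14691375]
 [-14.          35.46020489  -4.19243605]
 [-14.         -25.89676492  26.89597883]
 [-14.          33.1115355   26.97955602]]
t 2.15 delta [-3.6, 3.3, 69.0] turn [0.4, -0.1, 0.1] grip 1.0 F [-0.1 -0.6  0.5]
t 2.15 delta [-3.7, 3.0, 109.0] turn [0.4, -0.1, 0.1] grip 1.0 F [-0.1 -0.6  0.5]
```

```bash
python3 s3.py 500 276 -.255 30
```

```text
t 2.15 delta [-1.7, 4.9, 81.0] turn [0.6, -0.1, -0.1] grip 1.0 F [-0.1 -0.6  0.5]
```

Request:
send_rows --delta_pos '[[0,2,20],[-1,4,45],[-1.7,5,70],[-1.7,5,81],[-1.7,5,81]]' --turn '[[0.6,0,0],[0.6,0,0],[0.6,0,0],[0.6,0,0],[0.6,0,0]]'

```text
t: 2.78
position: [577.1, 256.7, 90.5]
ee_rot: [0.117, 0.916, 0.048, -0.38]
ft_force: [0.4, 0.1, -0.2]
width: 0.999
```

```bash
python3 s3.py 500 276 -.255 0;  python3 - <<'E'
from h import *
f=grab('wrist'); cv2.imwrite('pics/w2.png',f['image'])
d=best('cast',f)
if d:
  v,e=fitcast([(f,d['region'])],[498,270,-.26],stand,[8,8,.2]); print(d['xy'],v,e)
v=[500,276,-.255];Rc,t=stand(v)
print(proj(f,t+np.array([[-14,-30,0],[-14,30,0],[-14,-30,30],[-14,30,30.]])@Rc.T).round(0).tolist())
E
```

```text
t 2.77 delta [-1.5, -0.8, 30.4] turn [-0.1, -0.1, 0.0] grip 0.999 F [ 0.4  0.1 -0.2]
[270.7, 252.3] [ 5.01959767e+02  2.71905317e+02 -2.61464141e-01] 0.03127390541331054
[[219.0, 204.0], [333.0, 204.0], [214.0, 259.0], [338.0, 259.0]]
```

View pics/w2.png

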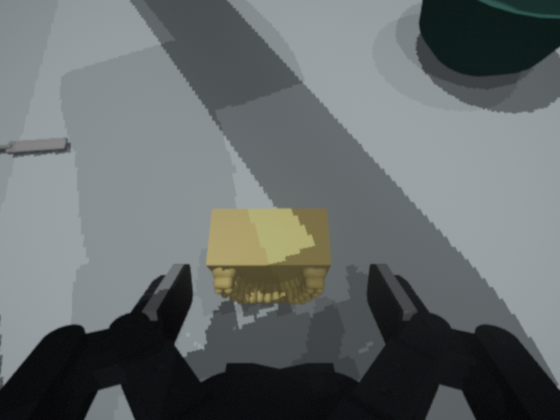

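```bash
python3 s3.py 502.3 272.2 -.258 0
```

```text
t 2.88 delta [-2.7, -3.9, 29.2] turn [-0.1, -0.0, 0.1] grip 1.004 F [-0.3 -1.  -0.1]
```

Request:
send_rows --delta_pos '[[-1,-3,6],[-2,-4,14],[-2.7,-4,22],[-2.7,-4,29],[-2.7,-4,29]]' --turn '[[0,0,0],[0,0,0],[0,0,0],[0,0,0],[0,0,0]]'

```text
t: 3.5
position: [558.5, 257.1, 67.5]
ee_rot: [0.118, 0.916, 0.048, -0.38]
ft_force: [0.4, 0.7, 0.4]
width: 1.002
```

```bash
python3 - <<'E'
from h import *
f=grab('wrist'); cv2.imwrite('pics/w3.png',f['image'])
d=best('cast',f); print(arm.get_obs()['ft_force'].round(1))
if d:
  v,e=fitcast([(f,d['region'])],[502,272,-.26],stand,[8,8,.2]); print(d['xy'],v,e)
E
python3 s3.py 502.3 272.2 -.258 0
```

```text
[-0.4 -0.5 -1.2]
[278.8, 276.0] [ 5.01994816e+02  2.72404228e+02 -2.55261738e-01] 0.030441587135974446
t 3.6 delta [-0.0, 0.0, 0.1] turn [-0.1, -0.0, 0.1] grip 1.002 F [-0.4 -0.5 -1.2]
```

View pics/w3.png

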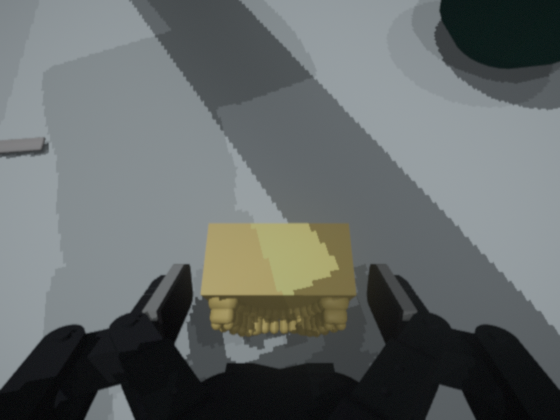

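Heel spans columns 203–355, centred between the pads (190 and 368). I'm closing now.

Request:
send_rows --delta_pos '[[0,0,0],[0,0,0],[0,0,0],[0,0,0],[0,0,0]]' --turn '[[0,0,0],[0,0,0],[0,0,0],[0,0,0],[0,0,0]]' --grip 0.6 --force 40

```text
t: 4.22
position: [559.6, 257.1, 68.3]
ee_rot: [0.118, 0.916, 0.049, -0.379]
ft_force: [1.0, -0.6, 2.4]
width: 0.699
```

Request:
send_rows --delta_pos '[[0,0,0],[0,0,0],[0,0,0],[0,0,0],[0,0,0]]' --turn '[[0,0,0],[0,0,0],[0,0,0],[0,0,0],[0,0,0]]' --grip 0.5 --force 60

```text
t: 4.85
position: [559.6, 257.1, 68.4]
ee_rot: [0.118, 0.916, 0.049, -0.379]
ft_force: [0.7, -0.8, 3.6]
width: 0.692
```

```bash
python3 - <<'E'
from h import *
f=grab('wrist')
d=best('cast',f); s=arm.get_obs(); print(s['width'],s['ft_force'].round(1))
model=lambda v:(Rstand(v[2],v[4]),np.array([v[0],v[1],v[3]]))
if d:
  v,e=fitcast([(f,d['region'])],[502,272,-.26],stand,[8,8,.2]); print(d['xy'],v,e)
E
python3 s3.py 502.3 272.2 -.258 0
```

```text
0.691890002053038 [ 1.3 -0.2  3.3]
[279.5, 276.5] [ 5.01936054e+02  2.73309332e+02 -2.56835192e-01] 0.026769779892920842
t 4.95 delta [-0.1, -0.1, 0.5] turn [-0.1, 0.0, 0.1] grip 0.692 F [ 1.3 -0.2  3.3]
```

```bash
cat > tg.py <<'E'
from h import *
import sys,os,json
# cast flat pose target -> tool ; args: height above slab, slab x of base middle, yaw offset deg
if not os.path.exists('grasp.npy'):
    s=arm.get_obs(); R0=rot(s['ee_rot']); Rc,t=stand([502.2,272.8,-.256]); np.save('grasp.npy',np.c_[R0.T@Rc,R0.T@(t-s['position'])])
G=np.load('grasp.npy'); h=float(sys.argv[1])
yaw=np.deg2rad(9.2); S=np.array([608.5,.8,12]); Rc=Rflat(yaw)
t=S+Rc@[30-13,0,0]+[0,0,h]
T=Rc@G[:,:3].T; P=t-T@G[:,3]; print('tcp',P.round(1),'R',T.round(2).tolist()); rel(P,T)
E
python3 tg.py 100
```

```text
tcp [597.4  -1.6 171.5] R [[-0.7, -0.16, 0.7], [-0.11, 0.99, 0.11], [-0.71, -0.0, -0.71]]
t 4.95 delta [0.9, -240.8, -145.0] turn [0.1, -88.6, -26.5] grip 0.692 F [ 1.3 -0.2  3.3]
```

Request:
send_rows --delta_pos '[[7,0,-7],[22,0,-22],[45,0,-45],[68,0,-68],[85,0,-85]]' --turn '[[0,0,0],[0,0,0],[0,0,0],[0,0,0],[0,0,0]]'

```text
t: 5.58
position: [559.8, 257.2, 191.3]
ee_rot: [0.117, 0.917, 0.049, -0.378]
ft_force: [-0.0, -0.4, -2.0]
width: 0.688
```

```bash
python3 tg.py 100; python3 - <<'E'
from h import *
s=arm.get_obs();print(s['position'],s['width'],s['q'].round(2))
E
```

```text
tcp [597.4  -1.6 171.5] R [[-0.7, -0.16, 0.7], [-0.11, 0.99, 0.11], [-0.71, -0.0, -0.71]]
t 5.58 delta [-85.8, -241.0, -57.9] turn [0.1, -88.4, -26.4] grip 0.688 F [-0.  -0.4 -2. ]
[559.79202144 257.22052957 191.31304855] 0.6884711032777867 [ 0.21  0.76  1.2   0.34  1.89 -1.12]
```

Request:
send_rows --delta_pos '[[-4,-12,-3],[-11,-30,-7],[-20,-55,-13],[-29,-80,-19],[-36,-100,-24]]' --turn '[[0,-4,-1.2],[0,-11,-3.3],[0,-19,-5.7],[0,-27,-8],[0,-35,-10.5]]'

```text
t: 6.2
position: [575.6, 148.9, 184.4]
ee_rot: [0.043, 0.995, 0.046, -0.077]
ft_force: [0.4, 0.1, -1.9]
width: 0.695
```

```bash
python3 tg.py 100
```

```text
tcp [597.4  -1.6 171.5] R [[-0.7, -0.16, 0.7], [-0.11, 0.99, 0.11], [-0.71, -0.0, -0.71]]
t 6.2 delta [-35.3, -148.4, -5.2] turn [0.1, -53.1, -15.9] grip 0.695 F [ 0.4  0.1 -1.9]
```

Request:
send_rows --delta_pos '[[-6,-25,-1],[-12,-50,-2],[-18,-78,-3],[-25,-103,-4],[-29,-122,-4]]' --turn '[[0,-8,-2.4],[0,-17,-5],[0,-26,-7.8],[0,-35,-10.5],[0,-43,-12.9]]'

```text
t: 6.82
position: [590.8, 42.5, 175.3]
ee_rot: [-0.048, 0.962, 0.049, 0.263]
ft_force: [-0.2, 1.8, -2.3]
width: 0.69
```

```bash
python3 tg.py 60
```

```text
tcp [597.4  -1.6 131.5] R [[-0.7, -0.16, 0.7], [-0.11, 0.99, 0.11], [-0.71, -0.0, -0.71]]
t 6.83 delta [19.7, -47.5, 35.5] turn [1.7, -14.1, -4.4] grip 0.69 F [-0.2  1.8 -2.3]
```

Request:
send_rows --delta_pos '[[4,-10,7],[10,-24,18],[15,-36,27],[20,-47,35],[20,-47.5,35.5]]' --turn '[[0.4,-4,-1],[0.9,-8,-2.2],[1.3,-12,-3.5],[1.7,-14.1,-4.4],[1.7,-14.1,-4.4]]'

```text
t: 7.45
position: [623.8, 23.9, 189.7]
ee_rot: [-0.066, 0.94, 0.008, 0.336]
ft_force: [0.5, -0.8, -2.7]
width: 0.694
```

```bash
python3 tg.py 12; cat > s5.py <<'E'
from h import *
G=np.load('grasp.npy'); s=arm.get_obs(); R0=rot(s['ee_rot']); Rc=R0@G[:,:3]; t=R0@G[:,3]+s['position']
print('nominal cast',t.round(1),'yaw',np.rad2deg(np.arctan2(Rc[1,0],Rc[0,0])).round(1),'z',Rc[:,2].round(3))
obs=[]
for n in ['side','top']:
    f=grab(n); cv2.imwrite(f'pics/{n}5.png',f['image']); k=proj(f,t)[0]; d=best('cast',f,k)
    if d: obs.append((f,d['region'])); print(n,d['conf'],k.round(),d['xy'])
    d=arm.silhouettes('slab',f)
    if d: print(n,'slab',d[0]['conf'],onplane(f,rect(d[0]['region'])[0],12)[:,:2].round(0).tolist(),rect(d[0]['region'])[0].round().tolist())
E
python3 s5.py; python3 - <<'E'
import cv2,numpy as np
a=cv2.imread('pics/side5.png')[160:310,130:330]; b=cv2.imread('pics/top5.png')[120:270,150:350]
cv2.imwrite('pics/c5.png',np.hstack([cv2.resize(x,(400,300),interpolation=2) for x in(a,b)]))
E
```

```text
tcp [597.4  -1.6  83.5] R [[-0.7, -0.16, 0.7], [-0.11, 0.99, 0.11], [-0.71, -0.0, -0.71]]
t 7.45 delta [90.4, -18.8, 64.1] turn [-2.4, -5.8, -0.2] grip 0.694 F [ 0.5 -0.8 -2.7]
nominal cast [646.   25.6 127.7] yaw 7.2 z [0.096 0.041 0.995]
side 0.55 [215. 213.] [208.3, 209.9]
side slab 0.86 [[676.0, 146.0], [755.0, -78.0], [534.0, -119.0], [480.0, 108.0]] [[196.0, 265.0], [197.0, 220.0], [262.0, 222.0], [261.0, 267.0]]
top 0.85 [210. 169.] [207.1, 162.9]
top slab 0.71 [[702.0, 33.0], [720.0, -97.0], [528.0, -123.0], [510.0, 5.0]] [[212.0, 158.0], [254.0, 152.0], [264.0, 214.0], [221.0, 220.0]]
```

View pics/c5.png

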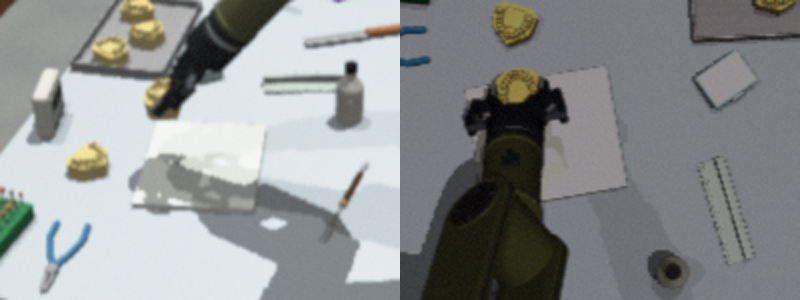

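```bash
python3 -c "
from h import *
s=arm.get_obs();print(s['q'].round(3),s['joint_vel'].round(2),s['position'].round(1))"; python3 tg.py 60
```

```text
[-0.083  0.357  2.027  0.936  0.138 -2.683] [-0.  0.  0.  0. -0.  0.] [622.6  23.5 188.4]
tcp [597.4  -1.6 131.5] R [[-0.7, -0.16, 0.7], [-0.11, 0.99, 0.11], [-0.71, -0.0, -0.71]]
t 7.75 delta [58.1, -20.2, 26.8] turn [-2.4, -6.0, -0.4] grip 0.691 F [ 0.1 -0.1 -1.9]
```

```bash
cat > kin.py <<'E'
from h import *
from scipy.optimize import least_squares
D=[([1.121,.307,1.506,0,1.328,-.073],[211.593,534.659,303.905],[.187,.982,-.001,0]),
([.37,.57,1.32,.42,1.82,-.92],[462.3,349,274.5],[.142,.928,.049,-.34]),
([.16,.89,1.04,.32,1.94,-1.14],[631.3,231.9,139],[.123,.914,.052,-.384]),
([.21,.76,1.2,.34,1.89,-1.12],[559.8,257.2,191.3],[.117,.917,.049,-.378]),
([-.083,.357,2.027,.936,.138,-2.683],[622.6,23.5,188.4],None)]
Y=lambda a:R.from_euler('y',a); Z=lambda a:R.from_euler('z',a)
def fkR(q,s4=1,o6=0,s6=1): return Z(q[0])*Y(q[1]+q[2])*Z(s4*q[3])*Y(q[4])*Z(s6*q[5]+o6)
def fk(q,p):
    h,a1,L2,L3,e,LT,lat=p; A=Z(q[0]); 
    w=np.array([a1,lat,h])+Y(q[1]).apply([0,0,L2])+Y(q[1]+q[2]).apply([e,0,L3])
    Rm=Z(q[0])*Y(q[1]+q[2])*Z(S4*q[3])*Y(q[4])*Z(S6*q[5]+O6)
    return A.apply(w)+Rm.apply([0,0,LT]),Rm
S4,S6,O6=1,1,0
if __name__=='__main__':
    for s4 in(1,-1):
      for s6 in (1,-1):
        for o in (0,np.pi/2,-np.pi/2,np.pi):
          e=[np.rad2deg((fkR(q,s4,o,s6).inv()*R.from_quat(k)).magnitude()).round(1) for q,_,k in D if k]
          if e[0]<5 or max(e)<20: print(s4,s6,o,e)
E
python3 kin.py; python3 -c "
from h import *
s=arm.get_obs(); print(s['ee_rot'].round(3).tolist())"
```

```text
1 1 1.5707963267948966 [np.float64(0.1), np.float64(0.4), np.float64(0.3), np.float64(0.0)]
-1 1 1.5707963267948966 [np.float64(0.1), np.float64(48.2), np.float64(36.9), np.float64(39.0)]
[-0.064, 0.94, 0.008, 0.335]
```

```bash
sed -i 's/^S4,S6,O6=.*/S4,S6,O6=1,1,np.pi\/2/' kin.py; cat > kin2.py <<'E'
from kin import *
def res(p): return np.concatenate([fk(q,p)[0]-x for q,x,_ in D])
r=least_squares(res,[300,50,400,400,0,150,0],loss='soft_l1',f_scale=3); p=r.x; print(p.round(1),'res',res(p).round(1))
np.save('kin.npy',p)
lo=np.array([-3.12,-1.05,.14,-1.42,.1,-2.68]);hi=np.array([3.12,2.28,2.33,4.57,2.73,2.68])
def ik(P,Rm,seeds):
    out=[]
    for s in seeds:
        f=lambda q:np.r_[(fk(q,p)[0]-P)/10,(fk(q,p)[1].inv()*R.from_matrix(Rm)).as_rotvec()*10]
        r=least_squares(f,np.clip(s,lo+.01,hi-.01),bounds=(lo,hi),max_nfev=60)
        if r.cost<1e-3: out.append(r.x)
    return out
if __name__=='__main__':
    G=np.load('grasp.npy'); S=np.array([608.5,.8,12]); sy=np.deg2rad(9.2)
    seeds=[[a,.7,1.5,q4,.4,q6] for a in(0,) for q4 in(0,1.57,3.1,-1.2,4.3) for q6 in(-1.6,1.6)]
    for sx in(30,50,65):
      for dy in(-40,-25,0,25,40):
        for h in (2,60):
          Rc=Rflat(sy+np.deg2rad(dy)); t=S+Rflat(sy)@[sx,0,0]+Rc@[-13,0,0]+[0,0,h]
          T=Rc@G[:,:3].T; P=t-T@G[:,3]
          o=ik(P,T,seeds)
          if o:
            m=[np.min(np.minimum(q-lo,hi-q)) for q in o]; b=int(np.argmax(m)); print(sx,dy,h,round(m[b],2),o[b].round(2))
E
python3 kin2.py
```

```text
[188.9   1.  645.2 414.6 106.7 297.   41.4] res [ 0.3 -0.6 -0.  -0.1  0.5 -0.4  0.   0.2  1.9  0.2  0.6 -1.4 -0.2 -0.7
  0.1]
30 -40 2 0.21 [0.21 0.64 2.12 4.29 0.56 1.06]
30 -40 60 0.01 [0.21 0.51 2.08 4.56 0.51 0.76]
30 -25 2 0.12 [0.08 0.63 2.21 3.67 0.51 1.36]
30 -25 60 0.16 [0.08 0.49 2.17 3.9  0.37 1.1 ]
30 0 2 0.09 [-0.2   0.63  2.24  2.64  0.53  1.76]
30 0 60 0.13 [-0.2   0.48  2.2   2.42  0.38  2.  ]
30 25 2 0.23 [-0.4   0.64  2.1   1.7   0.64  2.15]
30 25 60 0.26 [-0.4   0.52  2.07  1.49  0.64  2.41]
30 40 2 0.36 [-0.45  0.66  1.97  1.3   0.79  2.3 ]
30 40 60 0.2 [-0.45  0.56  1.94  1.18  0.83  2.48]
50 -40 2 0.22 [0.21 0.64 2.08 4.35 0.54 1.  ]
50 -25 2 0.16 [0.08 0.63 2.17 3.72 0.48 1.31]
50 -25 60 0.2 [0.08 0.5  2.13 3.97 0.35 1.03]
50 0 2 0.14 [-0.18  0.63  2.19  2.62  0.49  1.79]
50 0 60 0.18 [-0.18  0.49  2.15  2.39  0.35  2.04]
50 25 2 0.27 [-0.38  0.65  2.06  1.68  0.63  2.21]
50 25 60 0.22 [-0.38  0.53  2.03  1.47  0.63  2.46]
50 40 2 0.34 [-0.43  0.67  1.93  1.29  0.79  2.34]
50 40 60 0.16 [-0.43  0.57  1.9   1.17  0.83  2.52]
65 -40 2 0.18 [0.21 0.65 2.04 4.39 0.53 0.94]
65 -25 2 0.2 [0.09 0.63 2.13 3.76 0.45 1.27]
65 -25 60 0.23 [0.09 0.51 2.1  4.03 0.33 0.98]
65 0 2 0.17 [-0.17  0.63  2.16  2.61  0.47  1.82]
65 0 60 0.21 [-0.17  0.5   2.12  2.37  0.33  2.08]
65 25 2 0.3 [-0.36  0.65  2.03  1.66  0.62  2.25]
65 25 60 0.18 [-0.36  0.54  1.99  1.45  0.62  2.5 ]
65 40 2 0.3 [-0.42  0.68  1.9   1.28  0.78  2.38]
65 40 60 0.13 [-0.42  0.58  1.87  1.16  0.83  2.55]
```

```bash
python3 - <<'E'
from kin2 import *
G=np.load('grasp.npy'); S=np.array([608.5,.8,12]); sy=np.deg2rad(9.2)
seeds=[[0,.7,1.5,q4,1,q6] for q4 in(0,.8,-.8) for q6 in(-1.8,-.5,.8)]
for sx in(0,20):
  for dy in(-120,-105,-90,-75,-60,60,75,90,105,120):
    for h in (2,60):
      ps=-1 if dy<0 else 1
      Rc=Rflat(sy+np.deg2rad(dy)); t=S+Rflat(sy)@[sx,ps*30,0]+Rc@[-13,0,0]+[0,0,h]
      T=Rc@G[:,:3].T; P=t-T@G[:,3]
      o=[q for q in ik(P,T,seeds) if q[3]<1.6]
      if o:
        m=[np.min(np.minimum(q-lo,hi-q)) for q in o]; b=int(np.argmax(m)); print(sx,dy,h,round(m[b],2),o[b].round(2))
E
```

```text
[188.9   1.  645.2 414.6 106.7 297.   41.4] res [ 0.3 -0.6 -0.  -0.1  0.5 -0.4  0.   0.2  1.9  0.2  0.6 -1.4 -0.2 -0.7
  0.1]
0 -120 2 0.79 [ 0.23  0.82  1.42 -0.63  1.43  0.86]
0 -120 60 0.79 [ 0.23  0.76  1.4  -0.63  1.51  0.8 ]
0 -105 2 0.66 [ 0.27  0.78  1.57 -0.76  1.26  0.79]
0 -105 60 0.68 [ 0.27  0.7   1.54 -0.74  1.33  0.72]
0 -90 2 0.49 [ 0.3   0.73  1.72 -0.93  1.07  0.76]
0 -90 60 0.54 [ 0.3   0.64  1.7  -0.88  1.14  0.66]
0 -75 2 0.27 [ 0.3   0.68  1.88 -1.15  0.88  0.79]
0 -75 60 0.36 [ 0.3   0.59  1.85 -1.06  0.93  0.64]
0 -60 60 0.1 [ 0.26  0.54  1.99 -1.32  0.73  0.67]
0 60 2 0.38 [-0.45  0.69  1.86  1.01  0.99  2.3 ]
0 60 60 0.26 [-0.45  0.59  1.83  0.94  1.06  2.42]
0 75 2 0.38 [-0.43  0.73  1.71  0.82  1.17  2.3 ]
0 75 60 0.3 [-0.43  0.65  1.68  0.78  1.25  2.38]
0 90 2 0.43 [-0.39  0.78  1.56  0.67  1.34  2.25]
0 90 60 0.36 [-0.39  0.7   1.53  0.66  1.42  2.32]
0 105 2 0.5 [-0.33  0.83  1.42  0.54  1.51  2.18]
0 105 60 0.45 [-0.33  0.76  1.39  0.54  1.59  2.23]
0 120 2 0.6 [-0.26  0.87  1.29  0.43  1.65  2.08]
0 120 60 0.57 [-0.26  0.81  1.27  0.43  1.73  2.11]
2
[... 292 characters left out ...]
 1.65 -0.87  1.15  0.64]
20 -75 2 0.29 [ 0.29  0.7   1.83 -1.13  0.89  0.74]
20 -75 60 0.38 [ 0.29  0.6   1.8  -1.04  0.95  0.61]
20 -60 60 0.13 [ 0.26  0.55  1.95 -1.29  0.74  0.63]
20 60 2 0.35 [-0.43  0.7   1.82  1.    0.99  2.33]
20 60 60 0.23 [-0.43  0.61  1.79  0.94  1.06  2.45]
20 75 2 0.35 [-0.41  0.74  1.67  0.82  1.18  2.33]
20 75 60 0.27 [-0.41  0.66  1.64  0.79  1.25  2.41]
20 90 2 0.4 [-0.37  0.79  1.51  0.67  1.36  2.28]
20 90 60 0.34 [-0.37  0.72  1.49  0.66  1.44  2.34]
20 105 2 0.48 [-0.32  0.84  1.37  0.55  1.53  2.2 ]
20 105 60 0.43 [-0.32  0.78  1.34  0.55  1.61  2.25]
20 120 2 0.58 [-0.25  0.89  1.24  0.43  1.68  2.1 ]
20 120 60 0.54 [-0.25  0.83  1.21  0.44  1.76  2.14]
```

```bash
cat > tg2.py <<'E'
from kin2 import *
import sys
h=float(sys.argv[1])
G=np.load('grasp.npy'); S=np.array([608.5,.8,12]); sy=np.deg2rad(9.2)
Rc=Rflat(sy-np.pi/2); t=S+Rflat(sy)@[0,-30,0]+Rc@[-13,0,0]+[0,0,h]
T=Rc@G[:,:3].T; P=t-T@G[:,3]
E
cat > plan.py <<'E'
from tg2 import *
from scipy.spatial.transform import Slerp
s=arm.get_obs(); R0=rot(s['ee_rot']); 
Rw=R0@R.from_euler('y',50,degrees=True).as_matrix(); Pw=np.array([580,60,230.])
def path(Pa,Ra,Pb,Rb,q,n):
    sl=Slerp([0,1],R.from_matrix([Ra,Rb]))
    for k in np.linspace(0,1,n+1)[1:]:
        o=ik(Pa+(Pb-Pa)*k,sl(k).as_matrix(),[q]); q=o[0] if o else q; print(round(k,2),bool(o),q.round(2))
    return q
print('Rw z',Rw[:,2].round(2),'y',Rw[:,1].round(2))
q=path(s['position'],R0,Pw,Rw,s['q'],6)
print(); path(Pw,Rw,P,T,q,10)
rel(Pw,Rw)
w=R.from_matrix(Rw.T@T).as_rotvec(degrees=True); print('then',w.round(1),(Rw.T@(P-Pw)).round(1),P.round(1))
E
python3 plan.py 60
```

```text
[188.9   1.  645.2 414.6 106.7 297.   41.4] res [ 0.3 -0.6 -0.  -0.1  0.5 -0.4  0.   0.2  1.9  0.2  0.6 -1.4 -0.2 -0.7
  0.1]
Rw z [-0.18 -0.05 -0.98] y [-0.13  0.99 -0.03]
0.17 True [-0.05  0.33  1.93  0.2   0.35 -1.93]
0.33 True [-0.03  0.33  1.84  0.06  0.58 -1.77]
0.5 True [-0.    0.35  1.74  0.01  0.81 -1.71]
0.67 True [ 0.02  0.38  1.65 -0.02  1.02 -1.67]
0.83 True [ 0.04  0.41  1.56 -0.03  1.21 -1.65]
1.0 True [ 0.05  0.46  1.47 -0.04  1.4  -1.63]

0.1 True [ 0.07  0.44  1.52 -0.09  1.29 -1.45]
0.2 True [ 0.09  0.43  1.57 -0.15  1.19 -1.26]
0.3 True [ 0.11  0.43  1.62 -0.23  1.1  -1.04]
0.4 True [ 0.14  0.43  1.66 -0.33  1.04 -0.8 ]
0.5 True [ 0.17  0.45  1.69 -0.44  0.99 -0.55]
0.6 True [ 0.2   0.47  1.71 -0.56  0.97 -0.28]
0.7 True [ 0.23  0.51  1.72 -0.67  0.98 -0.02]
0.8 True [ 0.26  0.55  1.72 -0.76  1.02  0.23]
0.9 True [ 0.28  0.59  1.72 -0.83  1.07  0.46]
1.0 True [ 0.3   0.64  1.7  -0.88  1.14  0.66]
t 7.75 delta [2.3, 40.4, -56.9] turn [-0.0, 50.0, -0.0] grip 0.691 F [ 0.1 -0.1 -1.9]
then [ 25.4 -42.9  87.2] [-38.3 -48.3  94.3] [606.1  11.9 131.5]
```

Clean path; follow it.

Request:
send_rows --delta_pos '[[0,6,-8],[1,15,-21],[1,24,-34],[2,32,-45],[2,40,-57]]' --turn '[[0,7,0],[0,17,0],[0,27,0],[0,37,0],[0,47,0]]'

```text
t: 8.38
position: [579.4, 59.4, 231.8]
ee_rot: [-0.066, 0.998, -0.008, 0.018]
ft_force: [0.5, 1.0, -3.5]
width: 0.689
```

```bash
cat > go.py <<'E'
from tg2 import *
s=arm.get_obs(); print(s['q'].round(2),s['position'].round(1)); rel(P,T)
E
python3 go.py 60
```

```text
[188.9   1.  645.2 414.6 106.7 297.   41.4] res [ 0.3 -0.6 -0.  -0.1  0.5 -0.4  0.   0.2  1.9  0.2  0.6 -1.4 -0.2 -0.7
  0.1]
[ 0.04  0.37  1.61 -0.02  1.13 -1.66] [579.4  59.4 231.8]
t 8.38 delta [-16.7, -48.6, 101.9] turn [35.1, -33.2, 82.9] grip 0.689 F [ 0.5  1.  -3.5]
```

Request:
send_rows --delta_pos '[[-1,-3,4],[-3,-9,15],[-5,-14,25],[-7,-20,35],[-8,-23,45]]' --turn '[[2.8,-2.7,6.6],[6,-5.6,14],[9.1,-8.6,21.6],[12.3,-11.6,29],[15.8,-14.9,37.3]]'

```text
t: 9.0
position: [591.9, 36.7, 187.3]
ee_rot: [0.259, 0.945, -0.128, 0.155]
ft_force: [-0.3, 0.2, -3.0]
width: 0.691
```

```bash
python3 go.py 60|tail -2
```

```text
[ 0.17  0.41  1.76 -0.49  0.86 -0.56] [591.9  36.7 187.3]
t 9.0 delta [-2.6, -4.1, 62.5] turn [19.2, -18.2, 45.3] grip 0.691 F [-0.3  0.2 -3. ]
```

Request:
send_rows --delta_pos '[[0,-1,11],[-1,-1,22],[-1,-2,33],[-2,-3,45],[-2,-4,54]]' --turn '[[3.5,-3.3,8.2],[7,-6.6,16.4],[10.4,-9.9,24.6],[13.8,-13,32.6],[17,-16.2,40.2]]'

```text
t: 9.62
position: [603.8, 15.4, 138.2]
ee_rot: [0.567, 0.738, -0.237, 0.279]
ft_force: [-0.3, 1.0, -2.5]
width: 0.696
```

```bash
python3 go.py 40|tail -2
```

```text
[ 0.29  0.61  1.72 -0.87  1.09  0.57] [603.8  15.4 138.2]
t 9.62 delta [15.3, 2.2, 22.2] turn [2.1, -2.0, 4.9] grip 0.696 F [-0.3  1.  -2.5]
```

Request:
send_rows --delta_pos '[[4,1,6],[9,1.5,13],[13,2,19],[15.3,2.2,22.2],[15.3,2.2,22.2]]' --turn '[[0.7,-0.7,1.7],[1.4,-1.4,3.3],[2.1,-2,4.9],[2.1,-2,4.9],[2.1,-2,4.9]]'

```text
t: 10.25
position: [606.0, 12.0, 111.0]
ee_rot: [0.599, 0.704, -0.248, 0.291]
ft_force: [-0.1, -0.4, -2.6]
width: 0.694
```

```bash
python3 go.py 8|tail -2; python3 s5.py; python3 - <<'E'
import cv2,numpy as np
a=cv2.imread('pics/side5.png')[190:290,180:280]; b=cv2.imread('pics/top5.png')[130:230,180:280]
cv2.imwrite('pics/c6.png',np.hstack([cv2.resize(x,(400,400),interpolation=2) for x in(a,b)]))
E
```

```text
[ 0.3   0.67  1.71 -0.9   1.11  0.7 ] [606.  12. 111.]
t 10.25 delta [22.2, 0.0, 22.4] turn [0.0, -0.0, -0.0] grip 0.694 F [-0.1 -0.4 -2.6]
nominal cast [611.2 -15.9  51.5] yaw -80.8 z [-0.    -0.001  1.   ]
side 0.42 [231. 227.] [233.4, 226.5]
side slab 0.68 [[677.0, 142.0], [753.0, -79.0], [532.0, -112.0], [482.0, 111.0]] [[196.0, 264.0], [198.0, 220.0], [262.0, 223.0], [260.0, 267.0]]
top 0.69 [227. 185.] [230.4, 182.7]
top slab 0.69 [[687.0, 127.0], [722.0, -95.0], [529.0, -125.0], [494.0, 94.0]] [[181.0, 163.0], [254.0, 151.0], [264.0, 214.0], [192.0, 226.0]]
```

View pics/c6.png

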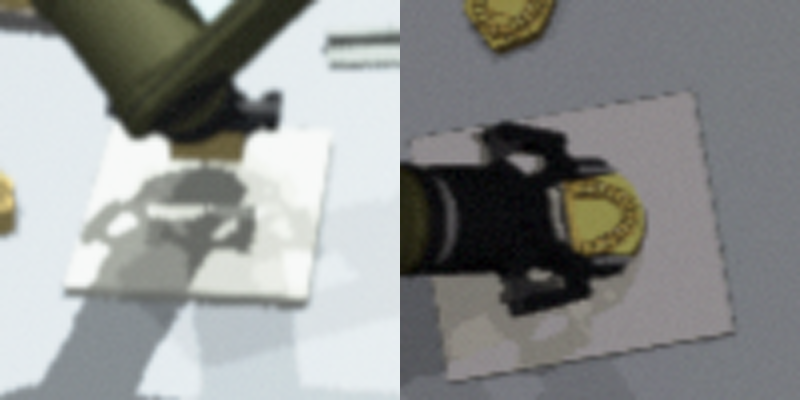

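Request:
send_rows --delta_pos '[[3,0,3],[8,0,8],[13,0,13],[17,0,17],[19.5,0,19.5]]' --turn '[[0,0,0],[0,0,0],[0,0,0],[0,0,0],[0,0,0]]'

```text
t: 11.18
position: [606.1, 11.9, 83.6]
ee_rot: [0.599, 0.704, -0.248, 0.292]
ft_force: [-0.4, -0.2, -2.2]
width: 0.692
```

Request:
send_rows --delta_pos '[[0.6,0,0.6],[1.3,0,1.3],[2,0,2],[2.6,0,2.6],[2.8,0,2.8]]' --turn '[[0,0,0],[0,0,0],[0,0,0],[0,0,0],[0,0,0]]'

```text
t: 11.8
position: [606.0, 11.9, 79.7]
ee_rot: [0.599, 0.704, -0.248, 0.292]
ft_force: [0.4, -0.7, -2.3]
width: 0.689
```

Request:
send_rows --delta_pos '[[0.5,0,0.5],[1,0,1],[1.5,0,1.5],[2,0,2],[2,0,2]]' --turn '[[0,0,0],[0,0,0],[0,0,0],[0,0,0],[0,0,0]]'

```text
t: 12.42
position: [606.0, 11.9, 76.8]
ee_rot: [0.599, 0.704, -0.248, 0.292]
ft_force: [0.4, -0.6, -2.7]
width: 0.685
```

```bash
python3 go.py 0|tail -2
```

```text
[ 0.3   0.72  1.72 -0.92  1.07  0.76] [606.   11.9  76.8]
t 12.43 delta [3.8, 0.1, 3.7] turn [0.0, -0.0, -0.0] grip 0.685 F [ 0.4 -0.6 -2.7]
```

Nominal 5.3 mm gap left; creep.

Request:
send_rows --delta_pos '[[0.5,0,0.5],[1,0,1],[1.5,0,1.5],[2,0,2],[2.2,0,2.2]]' --turn '[[0,0,0],[0,0,0],[0,0,0],[0,0,0],[0,0,0]]'

```text
t: 13.05
position: [606.0, 11.9, 73.6]
ee_rot: [0.599, 0.704, -0.248, 0.292]
ft_force: [0.1, -0.0, -1.4]
width: 0.688
```

Request:
send_rows --delta_pos '[[0.2,0,0.2],[0.4,0,0.4],[0.6,0,0.6],[0.8,0,0.8],[0.8,0,0.8]]' --turn '[[0,0,0],[0,0,0],[0,0,0],[0,0,0],[0,0,0]]'

```text
t: 13.68
position: [606.0, 11.9, 73.5]
ee_rot: [0.599, 0.703, -0.248, 0.292]
ft_force: [-1.8, 3.3, 5.1]
width: 0.691
```

Request:
send_rows --delta_pos '[[0.2,0,0.2],[0.4,0,0.4],[0.4,0,0.4],[0.4,0,0.4],[0.4,0,0.4]]' --turn '[[0,0,0],[0,0,0],[0,0,0],[0,0,0],[0,0,0]]' --force 20

```text
t: 14.3
position: [606.0, 12.0, 73.5]
ee_rot: [0.598, 0.703, -0.248, 0.292]
ft_force: [-2.2, 3.4, 5.7]
width: 0.691
```

```bash
python3 go.py 0|tail -2; python3 -c "
from h import *
s=arm.get_obs();print(s['wrist_torque'].round(2))"
```

```text
[ 0.3   0.73  1.72 -0.93  1.07  0.77] [606.   12.   73.5]
t 14.3 delta [1.4, 0.1, 1.4] turn [0.1, 0.1, -0.1] grip 0.691 F [-2.2  3.4  5.7]
[ 0.13  0.46 -0.21]
```

Now release gently: the fingers open in small steps.

Request:
send_rows --delta_pos '[[0,0,0],[0,0,0],[0,0,0],[0,0,0],[0,0,0]]' --turn '[[0,0,0],[0,0,0],[0,0,0],[0,0,0],[0,0,0]]' --grip 0.72

```text
t: 14.92
position: [606.0, 11.9, 73.4]
ee_rot: [0.599, 0.703, -0.248, 0.292]
ft_force: [-0.1, 0.1, -0.2]
width: 0.721
```

Request:
send_rows --delta_pos '[[0,0,0],[0,0,0],[0,0,0],[0,0,0],[0,0,0]]' --turn '[[0,0,0],[0,0,0],[0,0,0],[0,0,0],[0,0,0]]' --grip 0.85

```text
t: 15.55
position: [606.0, 11.9, 73.4]
ee_rot: [0.599, 0.703, -0.248, 0.292]
ft_force: [-0.6, 0.6, 0.9]
width: 0.85
```

```bash
python3 - <<'E'
from h import *
s=arm.get_obs(); print(s['ft_force'].round(1),s['position'].round(1))
f=grab('wrist'); cv2.imwrite('pics/w7.png',f['image'])
d=best('cast',f); print(d['conf'],d['xy'])
G=np.load('grasp.npy'); Rc=rot(s['ee_rot'])@G[:,:3]; t=rot(s['ee_rot'])@G[:,3]+s['position']; print(t.round(1))
fl=lambda v:(Rflat(v[2]),np.array([v[0],v[1],12.]))
print(fitcast([(f,d['region'])],[t[0],t[1],np.deg2rad(-80.8)],fl,[6,6,.1]))
E
```

```text
[-0.6  0.6  0.9] [606.   11.9  73.4]
0.92 [277.5, 275.0]
[611.2 -16.1  14. ]
(array([611.95546091, -15.11891358,  -1.41115876]), np.float64(0.026898807770422195))
```

View pics/w7.png

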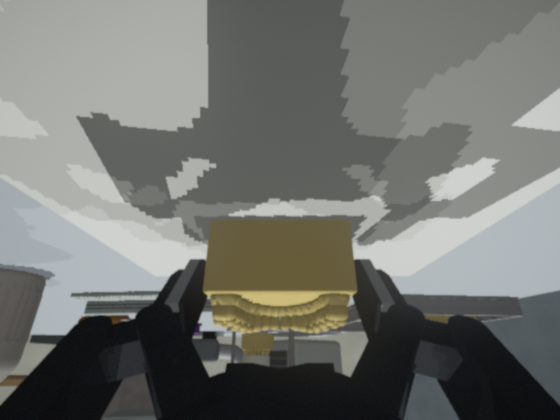

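Heel faces the camera, at columns 207–354 and rows 217–291; the cast stands level and is released. Retreat along the tool axis.

Request:
send_rows --delta_pos '[[0,0,-4],[0,0,-18],[0,0,-45],[0,0,-80],[0,0,-115]]' --turn '[[0,0,0],[0,0,0],[0,0,0],[0,0,0],[0,0,0]]'

```text
t: 16.27
position: [592.6, 93.6, 155.9]
ee_rot: [0.598, 0.703, -0.248, 0.292]
ft_force: [-0.8, 0.0, -0.1]
width: 0.85
```

```bash
cat > fc.py <<'E'
from h import *
def run(names=('side','top','wrist')):
    obs=[]
    fl=lambda v:(Rflat(v[2]),np.array([v[0],v[1],12.]))
    for n in names:
        f=grab(n); k=proj(f,[608,-29,30])[0]; d=best('cast',f,k)
        if d:
            o=(f,d['region']); obs.append(o); print(n,round(d['conf'],2),d['xy'],np.round(fitcast([o],[611,-16,-1.41],fl,[6,6,.1])[0],3),fitcast([o],[611,-16,-1.41],fl,[6,6,.1])[1].round(3))
    print('all',fitcast(obs,[611,-16,-1.41],fl,[6,6,.1]))
run()
E
python3 fc.py
python3 - <<'E'
from kin2 import *
# straightedge hover pose: tool down, jaws perpendicular to its length (dir ~16deg)
a=np.deg2rad(16)
for sgn in(1,-1):
    y=sgn*np.array([-np.sin(a),np.cos(a),0]); T=tool([0,0,-1],y); P=np.array([494,-272,54+5+170])
    o=ik(P,T,[[-.5,.4,1.5,0,1.2,q6] for q6 in(-2,-1,0,1,2)]); print(sgn,{tuple(x.round(2)) for x in o}); rel(P,T)
E
```

```text
side 0.69 [233.3, 233.3] [608.093 -10.925  -1.443] 0.424
top 0.85 [232.1, 186.1] [609.119 -18.884  -1.404] 0.056
wrist 0.58 [278.5, 199.8] [612.093 -14.466  -1.411] 0.057
all (array([611.06797646, -16.70941511,  -1.42883585]), np.float64(0.6632102938074569))
[188.9   1.  645.2 414.6 106.7 297.   41.4] res [ 0.3 -0.6 -0.  -0.1  0.5 -0.4  0.   0.2  1.9  0.2  0.6 -1.4 -0.2 -0.7
  0.1]
1 {(np.float64(-0.58), np.float64(0.36), np.float64(1.63), np.float64(-0.0), np.float64(1.15), np.float64(-2.43))}
t 16.57 delta [-295.4, -155.3, 190.7] turn [-37.9, 33.6, -91.2] grip 0.846 F [-0.   0.2 -0.1]
-1 {(np.float64(-0.58), np.float64(0.36), np.float64(1.63), np.float64(-0.0), np.float64(1.15), np.float64(0.71))}
t 16.57 delta [-295.4, -155.3, 190.7] turn [32.6, 36.8, 78.6] grip 0.846 F [-0.   0.2 -0.1]
```

Request:
send_rows --delta_pos '[[-20,0,-30],[-65,-15,-35],[-110,-35,-10],[-150,-55,30],[-180,-75,70]]' --turn '[[3.5,4,8.5],[7,8,17],[10.5,12,25.5],[14,16,34],[17.2,19.5,41.5]]' --grip 0.5

```text
t: 17.2
position: [546.0, -97.0, 232.3]
ee_rot: [0.877, 0.439, -0.127, 0.149]
ft_force: [0.6, -0.2, -0.2]
width: 0.495
```

```bash
cat > se.py <<'E'
from h import *
import sys
x,y,z,a,sg=[float(v) for v in sys.argv[1:6]]; a=np.deg2rad(a)
T=tool([0,0,-1],sg*np.array([-np.sin(a),np.cos(a),0])); s=arm.get_obs(); print(s['q'].round(2),s['position'].round(1)); rel([x,y,z],T)
E
python3 se.py 494 -272 229 16 -1
```

```text
[-0.05  0.39  1.64 -0.41  1.22  0.76] [546.  -97.  232.3]
t 17.2 delta [-157.3, 57.0, 73.1] turn [15.3, 17.2, 36.8] grip 0.495 F [ 0.6 -0.2 -0.2]
```

Request:
send_rows --delta_pos '[[-35,12,10],[-75,25,25],[-115,40,45],[-150,53,65],[-157,57,73]]' --turn '[[3.6,4,8.6],[7.2,8,17.2],[10.8,12,25.8],[14.2,15.9,34.1],[15.3,17.2,36.8]]'

```text
t: 17.82
position: [491.9, -275.3, 227.9]
ee_rot: [0.991, 0.135, -0.0, -0.001]
ft_force: [0.4, -0.4, -0.1]
width: 0.498
```

```bash
python3 se.py 494 -272 229 16 -1; python3 - <<'E'
from h import *
f=grab('wrist'); cv2.imwrite('pics/w8.png',f['image']); print(np.round(f['xyz']),np.round(rot(f['attitude']),2).tolist(),proj(f,[494,-272,5]).round())
for d in arm.silhouettes('straightedge',f):
    b=rect(d['region'])[0]; print(d['conf'],d['xy'],b.round().tolist(),onplane(f,b,5)[:,:2].round(1).tolist())
E
```

```text
[-0.59  0.36  1.63  0.    1.15  0.71] [ 491.9 -275.3  227.9]
t 17.82 delta [3.0, -2.6, -1.1] turn [-0.1, 0.0, -0.5] grip 0.498 F [ 0.4 -0.4 -0.1]
[ 573. -253.  298.] [[0.27, -0.91, -0.31], [-0.96, -0.25, -0.08], [-0.0, 0.32, -0.95]] [[278. 187.]]
0.92 [275.0, 173.7] [[252.0, 98.0], [299.0, 98.0], [299.0, 263.0], [252.0, 263.0]] [[567.9, -227.9], [579.2, -268.7], [418.3, -316.8], [404.7, -268.0]]
0.33 [27.0, 2.5] [[-0.0, 0.0], [46.0, 0.0], [46.0, 11.0], [0.0, 11.0]] [[586.5, -9.6], [596.6, -46.1], [588.5, -46.4], [578.3, -9.5]]
```

View pics/w8.png

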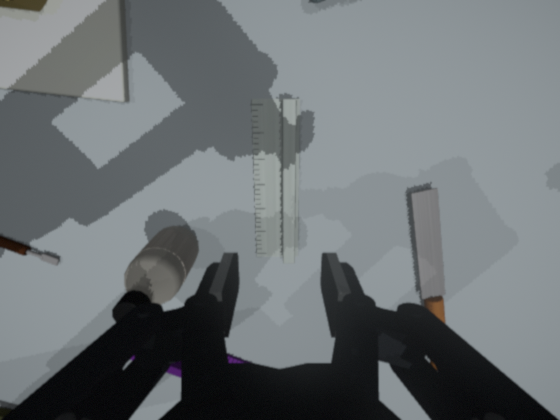

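```bash
python3 - <<'E'
from h import *
f=grab('wrist'); im=f['image'].astype(int).sum(2)
for r in(130,180,230): print(r,im[r,244:306].tolist())
P=onplane(f,[[290.5,98],[290.5,263]],20); Q=onplane(f,[[252,100],[256,254]],5); print(P.round(1),P.mean(0).round(1),Q.round(1))
for A in(P,Q): v=A[0]-A[1]; print(np.linalg.norm(v),np.rad2deg(np.arctan2(v[1],v[0])))
E
```

```text
130 [300, 300, 299, 300, 300, 300, 299, 301, 296, 287, 281, 302, 306, 310, 310, 307, 307, 306, 307, 310, 312, 309, 306, 307, 309, 307, 304, 304, 303, 304, 304, 303, 305, 308, 313, 313, 309, 296, 267, 249, 250, 270, 301, 310, 313, 312, 311, 309, 307, 306, 307, 311, 313, 295, 270, 272, 280, 283, 279, 285, 304, 306]
180 [461, 460, 460, 460, 460, 459, 459, 458, 460, 460, 440, 391, 393, 409, 414, 419, 423, 441, 467, 476, 479, 481, 478, 472, 470, 466, 467, 469, 469, 468, 465, 466, 464, 472, 481, 481, 479, 468, 434, 336, 300, 397, 465, 475, 477, 475, 470, 466, 466, 472, 479, 480, 463, 414, 432, 448, 451, 445, 450, 455, 460, 461]
230 [410, 411, 410, 413, 410, 412, 411, 411, 413, 411, 413, 410, 391, 361, 393, 408, 409, 408, 407, 409, 413, 418, 420, 418, 414, 411, 411, 413, 415, 412, 413, 410, 410, 416, 419, 424, 418, 402, 360, 286, 283, 372, 411, 418, 421, 418, 417, 413, 417, 420, 423, 414, 379, 385, 399, 408, 393, 388, 399, 410, 413, 413]
[[ 577.  -258.5   20. ]
 [ 424.4 -303.3   20. ]] [ 500.7 -280.9   20. ] [[ 566.2 -226.     5. ]
 [ 416.7 -267.8    5. ]]
159.09509735320796 16.36219408391025
155.23074334881542 15.621095166388045
```

Rib is at columns 284–298 on the right (−y), with the graduated thin edge on the left (+y), so it needs about a half turn. Going down on the rib.

```bash
python3 se.py 500.7 -280.9 80 16.1 -1
```

```text
[-0.58  0.36  1.64  0.    1.15  0.71] [ 493.  -272.   227.8]
t 17.98 delta [5.3, 11.1, 147.8] turn [-0.1, 0.1, -0.2] grip 0.499 F [ 0.   0.3 -0.4]
```

Request:
send_rows --delta_pos '[[3,5,20],[5,11,60],[5.3,11,95],[5.3,11,120],[5.3,11,130]]' --turn '[[0,0,0],[0,0,0],[0,0,0],[0,0,0],[0,0,0]]'

```text
t: 18.6
position: [500.5, -278.2, 96.0]
ee_rot: [0.99, 0.14, -0.003, -0.002]
ft_force: [-0.2, -0.1, -0.3]
width: 0.504
```

```bash
python3 se.py 500.7 -280.9 80 16.1 -1; python3 - <<'E'
from h import *
f=grab('wrist'); im=f['image']; cv2.imwrite('pics/w9.png',im)
for d in arm.silhouettes('straightedge',f):
    b=rect(d['region'])[0]; print(d['conf'],d['xy'],b.round().tolist())
print(proj(f,[[500.7,-280.9,20],[577,-258.5,20]]).round(1))
E
```

```text
[-0.58  0.53  1.75  0.    0.87  0.71] [ 500.5 -278.2   96. ]
t 18.6 delta [-0.5, 2.7, 16.0] turn [-0.3, 0.3, -0.0] grip 0.504 F [-0.2 -0.1 -0.3]
0.61 [265.2, 222.9] [[217.0, 366.0], [220.0, 110.0], [307.0, 111.0], [304.0, 367.0]]
[[285.5 265.4]
 [285.7 111.1]]
```

View pics/w9.png

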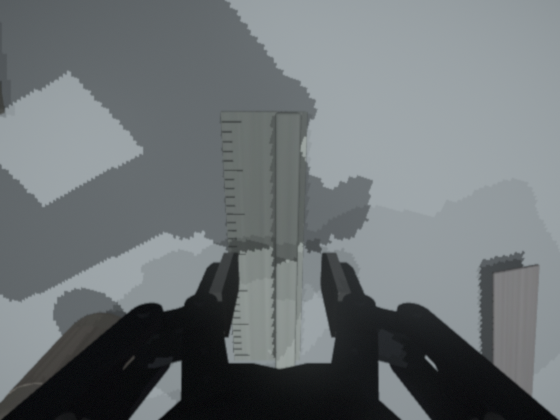

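Rib mid is at column 288 and finger mid at 280, consistent with the planned +3.5 mm shift. Descend and grip.

Request:
send_rows --delta_pos '[[0,2,4],[0,3.5,9],[0,3.5,13],[0,3.5,16],[0,3.5,16]]' --turn '[[0,0,0],[0,0,0],[0,0,0],[0,0,0],[0,0,0]]'

```text
t: 19.32
position: [501.5, -282.4, 80.6]
ee_rot: [0.99, 0.139, -0.002, -0.002]
ft_force: [0.5, -0.3, -0.2]
width: 0.5
```

Request:
send_rows --delta_pos '[[0,0,0],[0,0,0],[0,0,0],[0,0,0],[0,0,0]]' --turn '[[0,0,0],[0,0,0],[0,0,0],[0,0,0],[0,0,0]]' --grip 0.0 --force 50

```text
t: 19.95
position: [501.6, -282.6, 80.9]
ee_rot: [0.99, 0.139, -0.002, -0.002]
ft_force: [-0.7, 0.1, 2.5]
width: 0.122
```

Request:
send_rows --delta_pos '[[0,0,0],[0,0,0],[0,0,0],[0,0,0],[0,0,0]]' --turn '[[0,0,0],[0,0,0],[0,0,0],[0,0,0],[0,0,0]]'

```text
t: 20.58
position: [501.6, -282.6, 80.9]
ee_rot: [0.99, 0.139, -0.002, -0.002]
ft_force: [-0.7, 0.3, 2.5]
width: 0.121
```

Request:
send_rows --delta_pos '[[0,0,-6],[0,0,-30],[0,0,-65],[0,0,-100],[0,0,-125]]' --turn '[[0,0,0],[0,0,0],[0,0,0],[0,0,0],[0,0,0]]'

```text
t: 21.2
position: [502.3, -282.9, 207.4]
ee_rot: [0.99, 0.139, -0.002, -0.002]
ft_force: [-0.5, -0.6, -1.1]
width: 0.124
```

```bash
cat > fin.py <<'E'
from h import *
import sys
gap,h=float(sys.argv[1]),float(sys.argv[2]); ox,oy,yd=[float(v) for v in (sys.argv[3:6] or (611.5,-16,-80.8))]
yw=np.deg2rad(yd); xh=np.array([np.cos(yw),np.sin(yw),0]); P=np.array([ox,oy,0])-(48+gap)*xh; P[2]=92.9+h
T=tool([0,0,-1],-xh); s=arm.get_obs(); print(P.round(1),s['q'].round(2)); rel(P,T)
E
python3 fin.py 25 110
```

```text
[599.8  56.1 202.9] [-0.59  0.4   1.63  0.    1.12  0.7 ]
t 21.2 delta [187.3, -298.8, 5.0] turn [-0.3, -0.3, -173.2] grip 0.124 F [-0.5 -0.6 -1.1]
```

Request:
send_rows --delta_pos '[[8,-12,0],[19,-30,0],[30,-48,0],[42,-66,0],[52,-83,0]]' --turn '[[0,0,-8],[0,0,-18],[0,0,-28],[0,0,-38],[0,0,-48]]'

```text
t: 21.82
position: [529.2, -187.8, 207.3]
ee_rot: [0.846, 0.533, -0.001, -0.003]
ft_force: [-0.2, -0.3, -1.5]
width: 0.121
```

```bash
python3 fin.py 25 110
```

```text
[599.8  56.1 202.9] [-0.42  0.38  1.66  0.    1.1   0.03]
t 21.82 delta [250.4, -41.8, 4.9] turn [-0.1, -0.4, -124.8] grip 0.121 F [-0.2 -0.3 -1.5]
```

Request:
send_rows --delta_pos '[[18,-3,0],[38,-6,0],[60,-10,0],[82,-14,0],[105,-17,0]]' --turn '[[0,0,-10],[0,0,-20],[0,0,-30],[0,0,-40],[0,0,-50]]'

```text
t: 22.45
position: [558.9, -84.9, 207.3]
ee_rot: [0.54, 0.842, 0.0, -0.003]
ft_force: [0.4, 0.3, -2.3]
width: 0.12
```

```bash
python3 fin.py 25 110
```

```text
[599.8  56.1 202.9] [-0.23  0.39  1.65  0.    1.11 -0.66]
t 22.45 delta [111.0, 96.0, 4.7] turn [0.0, -0.4, -74.5] grip 0.12 F [ 0.4  0.3 -2.3]
```

Request:
send_rows --delta_pos '[[18,16,0],[36,31,0],[54,46,0],[71,61,0],[88,76,0]]' --turn '[[0,0,-10],[0,0,-20],[0,0,-30],[0,0,-40],[0,0,-50]]'

```text
t: 23.08
position: [590.9, 27.7, 207.2]
ee_rot: [0.13, 0.991, 0.001, -0.004]
ft_force: [-0.0, -0.5, -2.0]
width: 0.119
```

```bash
python3 fin.py 25 100
```

```text
[599.8  56.1 192.9] [-0.03  0.42  1.6   0.    1.13 -1.34]
t 23.07 delta [-1.4, 29.7, 14.4] turn [0.2, -0.4, -24.2] grip 0.119 F [-0.  -0.5 -2. ]
```

Request:
send_rows --delta_pos '[[0,8,2],[-1,17,5],[-1.4,26,9],[-1.4,29.7,14],[-1.4,29.7,14.4]]' --turn '[[0,0,-8],[0,-0.2,-17],[0.2,-0.4,-24.2],[0.2,-0.4,-24.2],[0.2,-0.4,-24.2]]'

```text
t: 23.7
position: [599.3, 56.2, 192.2]
ee_rot: [-0.079, 0.997, 0.0, -0.001]
ft_force: [-0.5, 0.7, -1.0]
width: 0.124
```

```bash
python3 fin.py 25 0; cat > look.py <<'E'
from h import *
import sys
f=grab('wrist'); cv2.imwrite(f'pics/{sys.argv[1]}.png',f['image']); s=arm.get_obs(); R0=rot(s['ee_rot'])
d=best('cast',f); 
fl=lambda v:(Rflat(v[2]),np.array([v[0],v[1],12.]))
if d: print('cast',d['conf'],d['xy'],fitcast([(f,d['region'])],[611.5,-16,-1.41],fl,[6,6,.1]))
Rc,t=fl([611.5,-16,np.deg2rad(-80.8)])
print('heel top/base corners px',proj(f,t+np.array([[-14,-30,30],[-14,30,30],[-14,-30,0],[-14,30,0.]])@Rc.T).round(0).tolist())
u=-80.9+float(sys.argv[2]) if len(sys.argv)>2 else 0
e=s['position']+np.array([[-80,-34,80.9],[80,-34,80.9],[-80,-34,75.9],[80,-34,75.9]])@R0.T
print('thin edge px',proj(f,e).round(0).tolist(),'z',e[:,2].round(1))
f=grab('top'); d=best('cast',f,proj(f,[608,-29,30])[0])
if d: print('cast top',d['conf'],d['xy'],fitcast([(f,d['region'])],[611.5,-16,-1.41],fl,[6,6,.1]))
E
python3 look.py w10
```

```text
[599.8  56.1  92.9] [ 0.02  0.44  1.59 -0.    1.11 -1.71]
t 23.7 delta [-0.7, -0.2, 99.3] turn [0.0, -0.1, -0.1] grip 0.124 F [-0.5  0.7 -1. ]
cast 0.7 [176.6, 206.8] (array([611.88513216, -14.33909457,  -1.40923429]), np.float64(0.02792025148908006))
heel top/base corners px [[198.0, 175.0], [205.0, 249.0], [207.0, 167.0], [212.0, 234.0]]
thin edge px [[225.0, 370.0], [205.0, 103.0], [223.0, 376.0], [202.0, 103.0]] z [111.4 111.6 116.4 116.6]
```

View pics/w10.png

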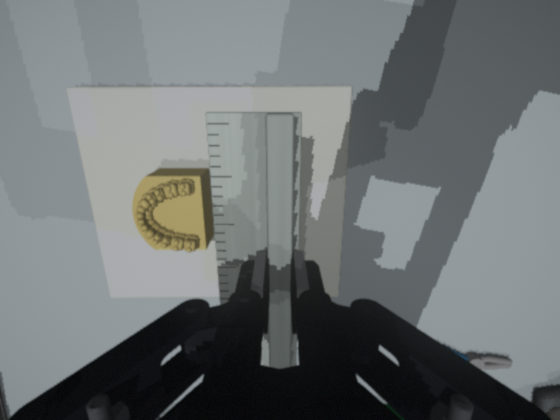

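Heel top edge is at column ~204 and the thin edge at 206–226 (still raised); both agree with the model. Lower with about a 10 mm gap.

```bash
python3 fin.py 10 8 611.9 -14.5 -80.75
```

```text
[602.6  42.7 100.9] [ 0.02  0.44  1.59 -0.    1.11 -1.71]
t 23.9 delta [-0.7, -13.2, 92.1] turn [-0.0, 0.0, -0.1] grip 0.124 F [ 0.1 -0.4 -2.8]
```

Request:
send_rows --delta_pos '[[0,-6,8],[-0.7,-13,28],[-0.7,-13.2,55],[-0.7,-13.2,80],[-0.7,-13.2,91]]' --turn '[[0,0,0],[0,0,0],[0,0,0],[0,0,0],[0,0,0]]'

```text
t: 24.52
position: [601.6, 42.2, 100.2]
ee_rot: [-0.079, 0.997, -0.0, -0.001]
ft_force: [0.2, -0.5, -1.4]
width: 0.12
```

Request:
send_rows --delta_pos '[[0,0,1],[0,0,2.5],[0,0,4],[0,0,5],[0,0,5]]' --turn '[[0,0,0],[0,0,0],[0,0,0],[0,0,0],[0,0,0]]'

```text
t: 25.15
position: [601.7, 42.2, 95.5]
ee_rot: [-0.079, 0.997, -0.0, -0.001]
ft_force: [0.4, 0.2, -1.6]
width: 0.122
```

Request:
send_rows --delta_pos '[[0,0,0.5],[0,0,1],[0,0,1.5],[0,0,2],[0,0,2]]' --turn '[[0,0,0],[0,0,0],[0,0,0],[0,0,0],[0,0,0]]'

```text
t: 25.78
position: [601.7, 42.2, 93.5]
ee_rot: [-0.079, 0.997, -0.0, -0.001]
ft_force: [-1.0, -0.5, -0.9]
width: 0.125
```

Request:
send_rows --delta_pos '[[0,0,0.3],[0,0,0.6],[0,0,0.9],[0,0,1.2],[0,0,1.2]]' --turn '[[0,0,0],[0,0,0],[0,0,0],[0,0,0],[0,0,0]]'

```text
t: 26.4
position: [601.7, 42.2, 92.9]
ee_rot: [-0.079, 0.997, -0.0, -0.001]
ft_force: [-3.4, -0.2, 5.2]
width: 0.124
```

```bash
python3 fin.py 0 0 611.9 -14.5 -80.75; python3 look.py w11; python3 - <<'E'
from h import *
im=cv2.imread('pics/w11.png').astype(int).sum(2)
for r in range(160,270,12): print(r,im[r,186:246:2].tolist())
E
```

```text
[604.2  32.9  92.9] [ 0.    0.57  1.68 -0.    0.89 -1.73]
t 26.4 delta [-1.0, -9.6, -0.0] turn [0.0, -0.1, -0.1] grip 0.124 F [-3.4 -0.2  5.2]
cast 0.87 [130.5, 268.0] (array([611.40079382, -14.13385909,  -1.46616554]), np.float64(0.19321206743566988))
heel top/base corners px [[173.0, 228.0], [186.0, 342.0], [192.0, 205.0], [201.0, 303.0]]
thin edge px [[225.0, 369.0], [206.0, 103.0], [224.0, 376.0], [203.0, 103.0]] z [11.8 12.1 16.8 17.1]
cast top 0.8 [233.1, 185.1] (array([611.49795757, -17.62474548,  -1.31576571]), np.float64(0.33154001344989914))
160 [530, 529, 529, 530, 529, 529, 529, 528, 529, 529, 527, 505, 497, 500, 503, 503, 503, 500, 498, 498, 499, 505, 496, 498, 500, 500, 495, 492, 480, 437]
172 [529, 528, 529, 528, 531, 529, 528, 529, 528, 528, 530, 528, 482, 497, 500, 501, 500, 498, 497, 497, 499, 503, 500, 497, 498, 497, 493, 491, 489, 488]
184 [529, 525, 517, 517, 518, 518, 519, 522, 529, 528, 527, 525, 506, 484, 487, 491, 491, 489, 492, 495, 495, 501, 499, 493, 495, 494, 493, 491, 490, 453]
196 [460, 460, 459, 460, 461, 461, 461, 467, 470, 472, 508, 516, 515, 421, 34
[... 307 characters left out ...]
 403, 404, 405, 407, 404, 404, 406, 406, 413, 410, 403, 404, 402, 400, 400, 400]
232 [180, 179, 180, 181, 181, 208, 252, 254, 261, 384, 418, 452, 455, 452, 389, 357, 356, 358, 357, 368, 401, 401, 406, 410, 402, 402, 399, 398, 398, 396]
244 [173, 171, 170, 175, 175, 177, 237, 250, 252, 254, 324, 452, 453, 456, 437, 397, 395, 398, 398, 395, 397, 399, 401, 407, 401, 396, 396, 394, 394, 394]
256 [167, 165, 165, 164, 167, 169, 191, 248, 246, 258, 263, 380, 512, 512, 509, 437, 390, 391, 392, 390, 390, 396, 395, 403, 399, 389, 390, 388, 387, 388]
268 [160, 164, 161, 163, 162, 161, 163, 221, 241, 244, 265, 319, 321, 323, 347, 306, 242, 230, 231, 228, 225, 228, 230, 229, 233, 256, 266, 179, 106, 110]
```

Request:
send_rows --delta_pos '[[0,-1,-0.3],[-0.5,-2.5,-0.3],[-1,-4,-0.3],[-1,-5.5,-0.3],[-1,-7,-0.3]]' --turn '[[0,0,0],[0,0,0],[0,0,0],[0,0,0],[0,0,0]]'

```text
t: 27.22
position: [603.9, 35.4, 93.1]
ee_rot: [-0.079, 0.997, -0.0, -0.001]
ft_force: [-0.5, -0.3, 0.1]
width: 0.126
```

```bash
cat > gap.py <<'E'
from h import *
import sys
f=grab('wrist'); cv2.imwrite(f'pics/{sys.argv[1]}.png',f['image']); im=f['image'].astype(int).sum(2)
for r in range(208,300,12): print(r,im[r,190:226].tolist())
print(arm.get_obs()['ft_force'].round(1),arm.get_obs()['position'].round(1))
E
python3 gap.py w12
```

```text
208 [236, 235, 237, 235, 239, 238, 234, 237, 238, 238, 238, 238, 238, 238, 230, 216, 206, 223, 274, 306, 341, 391, 406, 400, 403, 399, 401, 405, 405, 419, 451, 458, 456, 445, 416, 404]
220 [227, 228, 227, 228, 226, 227, 217, 200, 191, 190, 184, 188, 188, 187, 190, 187, 191, 191, 201, 231, 253, 258, 252, 244, 288, 373, 398, 400, 401, 401, 402, 403, 400, 398, 400, 401]
232 [426, 423, 387, 262, 184, 178, 179, 178, 181, 178, 177, 178, 178, 180, 181, 179, 178, 180, 182, 194, 228, 246, 253, 252, 276, 329, 344, 350, 350, 350, 352, 354, 353, 351, 360, 386]
244 [365, 364, 364, 339, 249, 182, 167, 169, 170, 172, 171, 170, 174, 173, 171, 175, 169, 172, 173, 172, 192, 225, 244, 244, 248, 285, 371, 392, 391, 391, 393, 393, 392, 392, 391, 389]
256 [367, 363, 364, 361, 341, 259, 184, 163, 167, 164, 167, 164, 164, 164, 164, 166, 168, 167, 167, 169, 169, 189, 227, 242, 244, 237, 218, 213, 266, 361, 385, 389, 387, 387, 385, 384]
268 [363, 364, 364, 363, 363, 344, 275, 192, 163, 159, 156, 163, 160, 159, 161, 160, 164, 158, 162, 161, 162, 167, 185, 224, 240, 241, 238, 236, 228, 223, 221, 223, 227, 226, 226, 223]
280 [364, 363, 362, 362, 361, 361, 348, 297, 202, 156, 154, 156, 156, 156, 155, 156, 157, 159, 157, 155, 158, 155, 160, 182, 226, 238, 239, 231, 224, 239, 257, 262, 262, 264, 265, 265]
292 [188, 187, 189, 191, 188, 188, 188, 184, 177, 162, 154, 152, 151, 153, 149, 151, 152, 155, 151, 149, 153, 151, 155, 156, 179, 221, 236, 236, 238, 243, 242, 243, 240, 241, 240, 244]
[ 0.9 -0.6 -0.4] [603.9  35.2  93.1]
```

Request:
send_rows --delta_pos '[[0,-0.8,0],[0,-1.6,0],[0,-2.5,0],[0,-3.3,0],[0,-4,0]]' --turn '[[0,0,0],[0,0,0],[0,0,0],[0,0,0],[0,0,0]]'

```text
t: 27.9
position: [604.5, 31.5, 93.1]
ee_rot: [-0.079, 0.997, 0.0, -0.001]
ft_force: [1.3, 1.6, -0.7]
width: 0.124
```

```bash
python3 gap.py w13
```

```text
208 [234, 233, 234, 234, 235, 234, 236, 235, 237, 234, 235, 235, 235, 237, 237, 236, 238, 238, 238, 236, 237, 237, 280, 377, 399, 399, 399, 401, 409, 426, 449, 454, 449, 431, 410, 401]
220 [226, 227, 227, 226, 224, 227, 229, 225, 226, 226, 228, 227, 227, 225, 211, 195, 187, 188, 188, 188, 188, 189, 190, 196, 216, 220, 221, 222, 224, 222, 227, 274, 361, 392, 397, 399]
232 [426, 426, 426, 426, 426, 426, 426, 424, 426, 424, 390, 267, 183, 177, 177, 176, 179, 178, 177, 182, 179, 183, 181, 182, 186, 197, 193, 192, 196, 199, 248, 329, 350, 347, 361, 383]
244 [232, 290, 348, 363, 363, 363, 363, 365, 363, 363, 361, 333, 241, 179, 170, 171, 175, 173, 170, 173, 171, 173, 172, 175, 179, 186, 201, 210, 210, 210, 208, 210, 218, 272, 362, 385]
256 [359, 364, 364, 364, 362, 363, 361, 361, 362, 362, 361, 360, 334, 248, 178, 165, 166, 166, 167, 167, 167, 168, 166, 165, 168, 175, 186, 199, 203, 200, 206, 238, 309, 347, 373, 378]
268 [363, 363, 362, 360, 363, 362, 361, 363, 362, 359, 361, 362, 360, 334, 243, 173, 163, 158, 159, 160, 162, 157, 162, 156, 159, 160, 163, 173, 172, 168, 172, 170, 172, 185, 213, 223]
280 [361, 362, 360, 361, 360, 360, 360, 360, 360, 361, 359, 337, 289, 305, 294, 222, 164, 154, 157, 155, 156, 158, 155, 153, 157, 155, 159, 164, 182, 192, 196, 199, 215, 250, 263, 260]
292 [184, 188, 184, 188, 187, 187, 187, 188, 184, 185, 187, 186, 186, 187, 185, 183, 168, 157, 149, 149, 151, 151, 150, 149, 153, 152, 154, 153, 154, 170, 178, 176, 182, 178, 195, 226]
[-0.3  2.1 -0.7] [604.5  31.4  93.1]
```

Request:
send_rows --delta_pos '[[0,-0.4,0],[0,-0.8,0],[0,-1.2,0],[0,-1.5,0],[0,-1.5,0]]' --turn '[[0,0,0],[0,0,0],[0,0,0],[0,0,0],[0,0,0]]'

```text
t: 28.58
position: [604.7, 29.9, 93.1]
ee_rot: [-0.079, 0.997, 0.0, -0.001]
ft_force: [-0.7, 0.8, -0.6]
width: 0.115
```

Request:
send_rows --delta_pos '[[0,0,0.3],[0,0,0.5],[0,0,0.5],[0,0,0.5],[0,0,0.5]]' --turn '[[0,0,0],[0,0,0],[0,0,0],[0,0,0],[0,0,0]]' --force 20

```text
t: 29.2
position: [604.7, 29.9, 92.9]
ee_rot: [-0.079, 0.997, 0.0, -0.001]
ft_force: [-2.7, 1.7, 4.8]
width: 0.121
```

Request:
send_rows --delta_pos '[[0,0,0],[0,0,0],[0,0,0],[0,0,0],[0,0,0]]' --turn '[[0,0,0],[0,0,0],[0,0,0],[0,0,0],[0,0,0]]' --grip 0.2

```text
t: 29.82
position: [604.7, 29.8, 92.8]
ee_rot: [-0.079, 0.997, 0.0, -0.001]
ft_force: [-0.5, 0.1, -0.7]
width: 0.203
```

```bash
python3 gap.py w14
```

```text
208 [234, 234, 234, 234, 237, 234, 237, 235, 236, 237, 236, 236, 237, 237, 238, 236, 238, 240, 237, 240, 238, 234, 277, 374, 400, 400, 401, 404, 419, 446, 457, 454, 444, 412, 404, 403]
220 [227, 226, 226, 227, 227, 227, 228, 228, 225, 227, 229, 226, 226, 224, 212, 197, 188, 187, 188, 189, 188, 188, 189, 199, 215, 225, 222, 224, 227, 224, 230, 286, 375, 395, 397, 398]
232 [426, 427, 426, 427, 426, 427, 426, 427, 426, 418, 367, 250, 184, 174, 177, 178, 182, 180, 180, 179, 176, 180, 179, 180, 185, 196, 193, 190, 193, 196, 239, 322, 341, 342, 355, 384]
244 [236, 311, 353, 363, 365, 366, 363, 363, 364, 363, 360, 328, 233, 174, 171, 170, 169, 170, 172, 174, 173, 172, 174, 172, 175, 188, 206, 207, 207, 208, 209, 216, 271, 366, 388, 388]
256 [361, 363, 364, 362, 365, 364, 364, 362, 363, 364, 364, 363, 332, 228, 169, 164, 161, 167, 165, 165, 169, 168, 166, 169, 169, 170, 185, 200, 203, 206, 205, 204, 208, 208, 232, 302]
268 [363, 364, 362, 363, 361, 363, 361, 363, 363, 362, 361, 363, 360, 333, 234, 166, 160, 159, 158, 159, 160, 162, 160, 161, 161, 161, 168, 175, 176, 170, 171, 167, 171, 188, 216, 225]
280 [363, 362, 360, 362, 362, 361, 334, 250, 229, 234, 224, 204, 190, 188, 185, 164, 158, 157, 156, 154, 152, 155, 154, 157, 158, 155, 155, 160, 184, 194, 197, 211, 248, 259, 261, 262]
292 [187, 186, 184, 189, 185, 185, 186, 185, 185, 187, 186, 186, 188, 187, 186, 181, 161, 152, 152, 152, 151, 149, 152, 149, 150, 152, 151, 152, 162, 174, 165, 162, 161, 154, 140, 125]
[ 0.2 -0.4 -1.1] [604.7  29.9  92.8]
```

Request:
send_rows --delta_pos '[[0,0,0],[0,0,0],[0,0,-3],[0,0,-12],[0,0,-25]]' --turn '[[0,0,0],[0,0,0],[0,0,0],[0,0,0],[0,0,0]]' --grip 0.3

```text
t: 30.5
position: [604.7, 29.8, 118.5]
ee_rot: [-0.079, 0.997, 0.0, -0.001]
ft_force: [-0.5, 0.8, 0.3]
width: 0.301
```

Request:
send_rows --delta_pos '[[0,0,-20],[0,0,-50],[0,0,-80],[0,0,-110],[0,0,-120]]' --turn '[[0,0,0],[0,0,0],[0,0,0],[0,0,0],[0,0,0]]'

```text
t: 31.12
position: [606.0, 29.9, 241.6]
ee_rot: [-0.079, 0.997, -0.0, 0.001]
ft_force: [0.8, -0.7, 0.2]
width: 0.302
```

```bash
python3 look.py w15; python3 - <<'E'
from h import *
f=grab('wrist')
for d in arm.silhouettes('straightedge',f)[:2]:
    b=rect(d['region'])[0]; print(d['conf'],d['xy'],b.round().tolist())
print(proj(f,[[604.7,29.9,12]]))
cv2.imwrite('pics/w16.png',cv2.resize(f['image'][60:360,60:400],(793,600)[0:2] if 0 else (680,600),interpolation=2))
E
```

```text
cast 0.55 [217.1, 187.8] (array([612.2807421 , -16.9143544 ,  -1.41582567]), np.float64(0.02196341540603841))
heel top/base corners px [[243.0, 159.0], [245.0, 222.0], [246.0, 153.0], [248.0, 211.0]]
thin edge px [[225.0, 369.0], [206.0, 103.0], [224.0, 376.0], [203.0, 103.0]] z [161.1 160.6 166.1 165.6]
cast top 0.65 [232.6, 182.3] (array([610.12282411, -21.35625048,  -1.41775581]), np.float64(0.08097432521395653))
0.73 [269.4, 184.3] [[242.0, 108.0], [290.0, 108.0], [290.0, 271.0], [242.0, 271.0]]
[[278.86031564 187.62438318]]
```

View pics/w16.png

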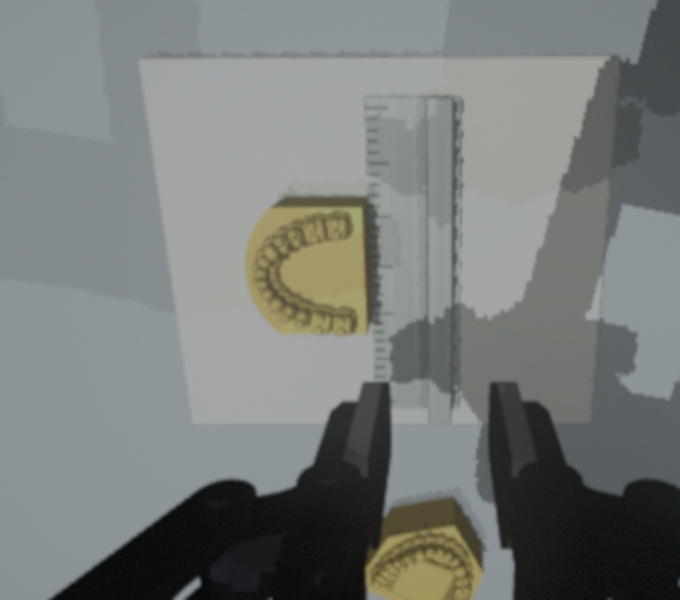

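```bash
python3 -c "
from h import *
s=arm.get_obs(); print(s['t'],s['ft_force'].round(1),s['joint_vel'].round(3)); print(arm.job_done())"
```

```text
31.425 [ 1.  -0.1  0.8] [-0.002  0.004 -0.002 -0.     0.001  0.001]
the job is handed in; nothing more can be done
None
```

I set the lower cast on its base on the slab, teeth up, and laid the aluminium straightedge along its heel. I handed the job in at t = 31.4 s; no verdict was reported.

**Cast:** I steadied it by gripping its flat sides, turned it upright, lowered it gently and let go. My first approach, with the front facing away from the robot, ran into a wrist joint limit in the air. I set it down with the front pointing to the robot's right instead.

**Straightedge:** I picked it up by the rib, turned it half round and lowered it onto the slab. I then slid it about 1.5 mm past first contact so it lined up with the heel, and let go.

**Last checks:**
- **Flush:** the final wrist picture shows the thin edge flush along the whole heel with no visible gap. My estimate of its position is x ≈ −13.4 mm in the cast frame, against an allowed −16.5 to −12 mm. It looks parallel.
- **On the slab:** both pieces look wholly on it. I judged both as lying flat by eye, not by measurement.
- **Robot clear:** it is well above everything, and the force reading is only noise.

**Checks that disagreed:**
- **Cast position:** the top camera puts the cast about 4 mm farther right than the wrist camera does. I trusted the wrist view because it is close up.
- **Cast height:** when I set the cast down, contact came about 2 mm above the height I expected.
- **Straightedge position:** it sits about 5 mm off centre along its length, towards the robot. That still covers the heel.

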